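Clamp a heat sink evenly in a twin-screw press

ROBOT

A 6-joint arm with a two-finger parallel gripper is mounted at the origin on the work surface. World frame = base frame: x ahead of the robot, y to its left, z up, the work surface at z = 0. Lengths are in m, angles in rad, forces in N, time in s.
With the tool pointing down it reaches from about 0.35 to 0.875 m from the base axis. Payload 4.2 kg.
Tool frame: the origin (TCP) lies at the very end of the fingers, on their centre line; the grasp point (between the pads) lies 19 mm behind it; z points along the fingers, y is the line along which they close (so a half turn about z gives the same grasp; the last joint's range is limited). The gripper opens to 85 mm and grips with 20 to 120 N. Pads are 22 mm wide; open, the fingers measure 114 mm over their backs; the gripper's body (76 mm by 85 mm) begins 54 mm behind the grasp point. The pads swing forward as they close: fully open they stand 13 mm farther back than shut.
Start: joints at [-1.021, 0.385, 0.008, 0, -1.194, -0.259], TCP at [0.179, -0.599, 0.231] pointing down, gripper open.
Joint ranges: [-3.14, 3.14], [-1.21, 2.06], [-1.07, 1.41], [-3.16, 2.05], [-2.99, -0.16], [-3.1, 3.1]. Speed limits (rad/s): [2.79, 2.79, 3.14, 3.14, 3.14, 3.14].

INTERFACE

Orientations are given as [roll, pitch, yaw] about the fixed x, y, z axes, in that order (R = Rz(yaw) Ry(pitch) Rx(roll)).
In Python, from bench import read_state, viewer, robot, look_for, trace, pinpoint gives the robot as it stands. The module is installed in compiled form; this text tells all that it offers.
- The arm moves only by the tool step_arm, never from a script. Its argument "deltas" is a list of rows, each an object of numbers: "claw": the opening, from -1 (shut) to 1 (fully open); "tx", "ty", "tz": the shift along the tool's x, y, z in mm; "ax", "ay", "az": the turn, a rotation vector about the tool's x, y, z in rad. In form: [{"claw": .., "tx": .., "ty": .., "tz": .., "ax": .., "ay": .., "az": ..}, ...]. A call has exactly 5 rows; each row shifts and turns the commanded pose from where the row before left it, along the tool's axes as they then stand; what a row does not reach is not made up. A row lasts 1/10 s, in which the tool goes at most 50 mm and 8.59 degrees, less where a joint would pass 70% of its speed; a pose out of reach is approached as far as the arm can. A call is refused whole if a number of a shift passes 50 or a number of a turn 0.15, either way. A call with a gripper value outside its range is refused whole. The fingers move at their own pace and stop on an object; "newtons" is the grip in N (left out, the last holds). Time passes only in rows, so rows that do not move let the fingers close, or fill a call up. It gives the time, the measured TCP pose, the force, the opening and the grip force at its end, in the units of the state.
- read_state(): the state, without advancing time (a new reading comes with each control period).
- viewer.capture(name): name is "side" or "top"; returns a dict with "image" (384x512x3 uint8, blue, green, red), "range_z" (384x512 float32, m along the optical axis (not along the pixel's ray), 0 where there is no reading), "intrinsics" (3x3 intrinsics, pixels), "rvec" (rotation vector, rad) and "tvec" (3), from world to camera coordinates, as OpenCV has them. Camera axes: x right, y down, z forward; pixel columns grow to the right and rows downward; lengths in m; the calibration is good to about 2 mm. A picture is of the moment at which its call begins.
- robot.job_done(): hands the job in; it is judged then, once.
Trained networks look in a picture, given as the dict that the camera call returned (one of the last four; its "shot" number tells which), for a name from the list of things; names that differ only in an ending like _2 or _b are one class to them, and where a whole thing is asked for, a point or a joint stands for the part that bears it (a point fixed in the world has none). Each returns a list of dicts, best first, with "confidence" (0 to 1); they miss things now and then, are a little off and sometimes report something else, mostly with a low value. They report only what shows in the picture. A call takes as long as a camera call. They do not tell look-alikes from the thing itself.
- look_for(picture, target): "pixel" ([column, row] in pixels, amid what is visible of it).
- trace(picture, target): "mask" (384x512 bool, what is visible of it) and "pixel" ([column, row] in pixels, amid what is visible of it).
- pinpoint(picture, target): "pixel" ([column, row] in pixels: a listed point, or the origin of a listed thing).
The state is a dict: "clock": time; "q": joint angles; "joint_vel": joint speeds; "tau": joint torques, N m; "ee_pos": TCP position; "tcp_rot": TCP orientation; "contact_force": force on the tool from outside, world axes, zero at the start; "torque": the same for the moment, N m; "opening": finger opening in m; "grasp_force": force on a finger pad.
Only numpy, scipy, OpenCV 4.12 (cv2) and the standard library are available. Lean on these libraries where they do the work, as an engineer would, in place of code of your own. Each camera call takes 0.05 s, during which the arm holds its last target. There are 200 camera calls.

TASK

Set the heat sink down on the front of the press bed with its rib towards the robot and let go of it; then take it again, by the rib, which stays clear of the crosshead, and slide it straight back until it rests squarely against the rear stop. Clamp it by turning the two wing knobs clockwise alternately, a little at a time, so that the crosshead never leans more than about 2 degrees, until both spring pads are felt to press on the fins and are squeezed about half-way in (about 4 mm), with the crosshead level again. Do not screw the springs solid, and leave the other things on the bench where they are.

Things in the scene. Friction and masses are not known exactly. Their poses are not given: they have to be found in the camera images.
- press: Twin-screw bench clamp fixed to the table. Origin on the table, midway between the two screws; x points back, away from the robot, y left, z up. Grey bed, top 20 mm above the table, x = -210 to +60 mm, 150 mm wide (300 mm at x = -40 to +40). Vertical screws at y = +110 and -110 mm; coarse thread: each lowers its end of the crosshead 8 mm per rad.
- stop (a point): Foot of the rear stop's front face, middle, on the bed top (press x = +30 mm): a steel bar across the bed, 130 mm wide, 14 mm tall. The back edge of the heat sink's plate belongs against it; the heat sink's origin is then at press x = y = 0.
- setdown (a point): Point on the front of the bed top (press x = -95 mm, y = 0) where the heat sink's origin belongs when it is first set down, its axes along the press axes; there the gripper clears the crosshead by some 20 mm.
- crosshead: Aluminium bar 36 x 275 x 30 mm (x, y, z) across the bed, on both screws. Origin on the left screw at the bar's mid-height (110 mm left of its centre), y along the bar to the left, z up; 110 mm above the table at knob_l = 0. Below it hang two sprung pads 26 mm across, 90 mm apart, faces about 41 mm below mid-height; this is set anew each day by +-4 mm and not measured: feel for contact.
- knob_l (a joint): Angle (rad) of the left wing knob (press y = +110 mm), growing clockwise seen from above; lowers the left end. Starts at 0; range to 4.2. Drag about 0.3 N m, stays where left. Pad springs: 6 N to start, 3.5 N/mm, solid at 8 mm. With the bar level each knob also bears 0.008 m x one pad's force: 0.05 N m at touch, 0.16 half-way, 0.27 solid; one knob turned alone gains only 0.13 N m per rad.
- knob_r (a joint): The same for the right wing knob (press y = -110 mm), which lowers the right end. The crosshead leans 2 degrees when the two knobs differ by about 0.95 rad.
- knob_l_grip (a point): Middle of the left knob's wing, on its turning axis, 165 mm above the table; stays at that height. The wing is an upright black bar 70 mm long (this point's x axis), 16 mm thick, from 145 to 182 mm above the table, on a hub 36 mm across. At joint 0 its length lies along the press x axis.
- knob_r_grip (a point): The same for the right knob.
- heatsink: Loose aluminium heat sink, 0.4 to 0.63 kg. Origin at the underside below the middle of the finned block, near the centre of mass; z up. Finned block 44 x 130 mm (x, y), top 40 mm above the underside. Plate 8 mm thick: 60 x 130 mm under the block (x = -30 to +30 mm), then a tail 60 mm wide reaching to x = -115 mm; the tail must point towards the robot.
- rib_grip (a point): Middle of the pull rib that stands on the heat sink's tail, 90 mm from the heat sink's origin along its -x and 28 mm above its underside: an upright web 44 mm long (x), 10 mm thick (y), from the 8 mm plate up to 40 mm above the underside. When it is dragged along the bed, ease its weight off by lifting the rib a few mm, or it may stick and judder.
- multimeter: bystander: black and red handheld meter 150 x 78 x 36 mm, loose; leave alone
- screwdriver: bystander, 200 mm long, loose; leave alone
- fluxjar: bystander: jar 54 mm across, 55 mm tall; leave alone
Not all that is in view belongs to the job. What is meant by the heatsink is not brown or yellow, and is the larger of those in its own colour.

How it is judged:
By the outcome, as a careful person would: the job done as asked, in the order asked, and still so for the second after the job is handed in, with the robot touching nothing.
It also fails if it takes over 72 s, if anything falls off the work surface, if the arm or the gripper's body presses on something with over 40 N, if the wrist force passes 120 N, or if a joint passes its speed limit or range.

## Working session

There is one attempt and no reset: what is moved stays moved. The work goes in short steps, Python scripts to look and compute and a tool call to move; the robot and the scene stay as the last step left them, time stands still between calls to the robot, and variables do not carry over. Pictures are saved under pics/ and viewed, at most 10 in all, crops included, and the job is handed in when it is done.

Besides the shell and the picture viewer there is one more tool, called as name(argument=value, ...), one argument or row to a line, values as JSON. step_arm: Moves the arm, as the interface text tells. Its arguments: {"type":"object","properties":{"deltas":{"type":"array"},"newtons":{"type":"number"}},"required":["deltas"]}

```bash
mkdir -p pics
cat > h.py <<'E'
import numpy as np, cv2
from bench import *
def cap(n):
    p=viewer.capture(n); R,_=cv2.Rodrigues(np.array(p["rvec"],float)); return p,R,np.array(p["tvec"],float).ravel(),np.array(p["intrinsics"])
def w(c,px,z=None):
    "pixel->world by depth, or on plane z"
    p,R,t,K=c; u,v=px; d=np.linalg.inv(K)@[u,v,1.]
    if z is None:
        r=p["range_z"][int(round(v)),int(round(u))]; return R.T@(d*r-t)
    o=-R.T@t; d=R.T@d; return o+d*(z-o[2])/d[2]
def cloud(c,mask):
    p,R,t,K=c; v,u=np.nonzero(mask&(p["range_z"]>0)); r=p["range_z"][v,u]
    X=np.linalg.inv(K)@np.vstack([u,v,np.ones_like(u)])*r
    return (R.T@(X-t[:,None])).T
E
python3 - <<'E'
from h import *
np.set_printoptions(precision=4,suppress=True)
for n in("side","top"):
    c=cap(n); cv2.imwrite(f"pics/{n}0.png",c[0]["image"])
    print(n,"cam",-c[1].T@c[2])
    for t in("press","stop","setdown","crosshead","knob_l_grip","knob_r_grip","heatsink","rib_grip"):
        for r in pinpoint(c[0],t)[:3]: print(t,r["confidence"],r["pixel"],w(c,r["pixel"]))
s=read_state();print(s)
E
```

```text
side cam [ 0.2134 -1.0736  0.927 ]
stop 0.69 [291.5, 185.0] [ 0.6249 -0.098   0.127 ]
setdown 0.78 [259.0, 190.3] [0.5402 0.0369 0.0172]
crosshead 0.8 [272.3, 153.0] [0.6182 0.1155 0.1365]
knob_l_grip 0.67 [272.9, 143.6] [0.6223 0.1246 0.1752]
knob_r_grip 0.66 [290.2, 174.9] [ 0.6181 -0.0943  0.1714]
knob_r_grip 0.53 [272.5, 154.3] [0.6218 0.1229 0.1251]
heatsink 0.66 [299.4, 323.6] [ 0.4798 -0.5782  0.0304]
heatsink 0.65 [239.6, 343.4] [ 0.3086 -0.5883  0.0283]
heatsink 0.6 [202.1, 249.0] [ 0.2654 -0.2304  0.0263]
rib_grip 0.75 [286.4, 304.0] [ 0.4666 -0.5087  0.0286]
rib_grip 0.65 [212.8, 261.5] [ 0.2895 -0.3014  0.0355]
rib_grip 0.6 [272.4, 144.4] [0.6181 0.1183 0.1757]
top cam [ 0.2352 -0.0967  1.3603]
press 0.69 [222.6, 153.9] [0.6282 0.0235 0.0218]
press 0.41 [341.8, 219.6] [ 0.406  -0.3787  0.0083]
stop 0.61 [223.6, 144.5] [0.6283 0.0115 0.1267]
setdown 0.78 [225.1, 180.4] [0.5349 0.0129 0.0243]
crosshead 0.8 [188.0, 145.7] [0.6165 0.1199 0.1497]
knob_l_grip 0.54 [180.6, 140.3] [0.6227 0.1368 0.1837]
knob_r_grip 0.69 [253.9, 143.0] [ 0.6164 -0.0848  0.1802]
heatsink 0.92 [396.8, 194.2] [ 0.4891 -0.5607  0.0304]
heatsink 0.91 [329.8, 193.7] [ 0.4931 -0.3404  0.013 ]
heatsink 0.71 [401.5, 247.5] [ 0.3129 -0.5645  0.0315]
rib_grip 0.93 [322.7, 254.9] [ 0.2879 -0.3071  0.0372]
rib_grip 0.84 [339.7, 217.2] [ 0.4145 -0.3727  0.0048]
rib_grip 0.84 [379.4, 197.8] [ 0.48   -0.5075  0.012 ]
{'clock': 0.9, 'q': array([-1.0214,  0.3846,  0.0079, -0.    , -1.194 , -0.2586]), 'joint_vel': array([ 0.0023, -0.0012, -0.0001, -0.0008, -0.0003,  0.0016]), 'tau': array([  0.0018, -39.2075,  18.8618,   4.1905,  -0.0004,  -0.    ]), 'ee_pos': array([ 0.1792, -0.5987,  0.2313]), 'tcp_rot': array([-3.1415,  0.0001, -2.8508]), 'contact_force': array([-0.7875, -0.16  , -0.3137]), 'torque': array([0.0322, 0.0112, 0.0169]), 'grasp_force': 0.0, 'opening': 0.08528629117025512}
```

View both.

View pics/side0.png

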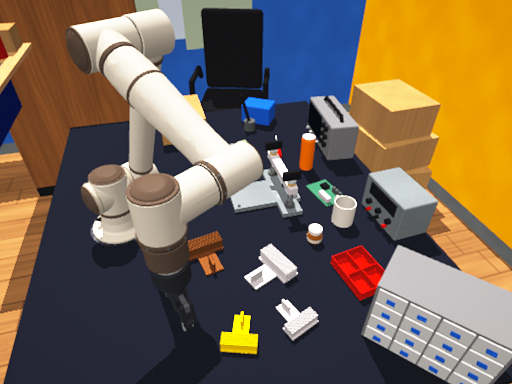

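View pics/top0.png

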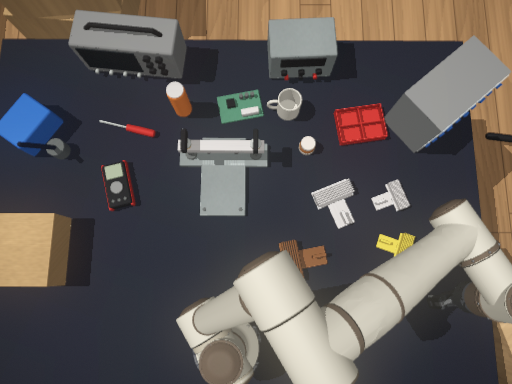

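```bash
cat > m.py <<'E'
from h import *
np.set_printoptions(precision=4,suppress=True)
def rect(P,n):
    (c,s,a)=cv2.minAreaRect((P[:,:2]*1000).astype(np.float32)); print(n,len(P),np.round(c,1),np.round(s,1),round(a,2),"med z",np.median(P[:,2]),"mean",P.mean(0))
E
python3 - <<'E'
from m import *
for n in("top","side"):
    c=cap(n); P=cloud(c,np.ones((384,512),bool)); print(n)
    im=c[0]["image"]
    if n=="top": cv2.imwrite("pics/crop1.png",cv2.resize(im[165:240,290:430],None,fx=5,fy=5,interpolation=cv2.INTER_CUBIC))
    A=P[(abs(P[:,0]-.46)<.13)&(abs(P[:,1]+.35)<.11)]
    rect(A[(A[:,2]>.033)&(A[:,2]<.06)],"A top"); rect(A[(A[:,2]>.004)&(A[:,2]<.06)],"A all")
    T=A[(A[:,2]>.02)&(A[:,2]<.06)&(A[:,0]<.45)]; rect(T,"A rib") if len(T)>2 else 0
    Q=P[(abs(P[:,0]-.62)<.08)&(abs(P[:,1]-.015)<.2)]
    rect(Q[(Q[:,2]>.115)&(Q[:,2]<.132)],"xhead")
    for k,y in(("L",.12),("R",-.1)):
        W=Q[(Q[:,2]>.172)&(Q[:,2]<.2)&(abs(Q[:,1]-y)<.05)]; rect(W,k)
    B=P[(P[:,0]>.3)&(P[:,0]<.57)&(abs(P[:,1]-.015)<.15)&(P[:,2]>.012)&(P[:,2]<.028)]; rect(B,"bed front")
    for t in("heatsink","rib_grip","setdown","knob_l_grip","knob_r_grip"):
        z=dict(heatsink=0,rib_grip=.028,setdown=.02).get(t,.165)
        for r in pinpoint(c[0],t)[:4]: print(t,r["confidence"],r["pixel"],w(c,r["pixel"],z))
E
```

```text
top
A top 374 [ 454.9 -365.2] [133.5 130.9] 22.83 med z 0.039593209904664306 mean [ 0.4854 -0.3515  0.0396]
A all 1541 [ 459.9 -350.1] [256.9 219. ] 0.26 med z 0.009717189488274514 mean [ 0.4649 -0.3556  0.0171]
A rib 59 [ 412.7 -381.9] [42.5 11.1] 23.32 med z 0.03837171088677185 mean [ 0.4115 -0.381   0.0369]
xhead 755 [627.8  23.2] [273.1  38.5] 89.47 med z 0.12503803901498728 mean [0.6264 0.0192 0.1248]
L 126 [629.1 131.8] [70.5 17.7] 0.31 med z 0.18116026409824332 mean [0.6265 0.1307 0.1808]
R 110 [627.9 -88.1] [68.6 12.2] 0.31 med z 0.182050005707458 mean [ 0.627  -0.0881  0.182 ]
bed front 1955 [493.9  22.8] [150.9 148.6] 0.41 med z 0.020346507029941244 mean [0.4934 0.0219 0.0203]
heatsink 0.78 [396.9, 194.6] [ 0.4935 -0.5715  0.    ]
heatsink 0.76 [293.5, 258.8] [ 0.2762 -0.2162  0.    ]
heatsink 0.74 [401.3, 246.9] [ 0.3167 -0.575   0.    ]
heatsink 0.57 [331.0, 195.5] [ 0.4893 -0.3467  0.    ]
rib_grip 0.92 [378.7, 202.8] [ 0.4602 -0.4994  0.028 ]
rib_grip 0.81 [340.9, 217.0] [ 0.4121 -0.372   0.028 ]
rib_grip 0.78 [321.4, 256.7] [ 0.2825 -0.3042  0.028 ]
rib_grip 0.57 [383.
[... 906 characters left out ...]
01792531294936906 mean [0.4991 0.005  0.0179]
heatsink 0.95 [241.8, 344.9] [ 0.3163 -0.5788  0.    ]
heatsink 0.93 [299.8, 323.5] [ 0.4901 -0.5614  0.    ]
heatsink 0.88 [208.2, 248.3] [ 0.2877 -0.2081  0.    ]
heatsink 0.87 [279.3, 269.4] [ 0.4956 -0.3613  0.    ]
rib_grip 0.75 [283.6, 305.4] [ 0.4574 -0.5106  0.028 ]
rib_grip 0.61 [259.8, 274.5] [ 0.422  -0.3857  0.028 ]
rib_grip 0.6 [211.2, 263.5] [ 0.2837 -0.3018  0.028 ]
rib_grip 0.59 [242.4, 319.6] [ 0.3323 -0.5228  0.028 ]
setdown 0.8 [259.5, 191.0] [0.5399 0.0286 0.02  ]
setdown 0.65 [314.7, 239.0] [ 0.6514 -0.2822  0.02  ]
knob_l_grip 0.47 [273.3, 145.4] [0.6251 0.1268 0.165 ]
knob_r_grip 0.8 [290.1, 176.2] [ 0.6185 -0.0935  0.165 ]
```

View pics/crop1.png

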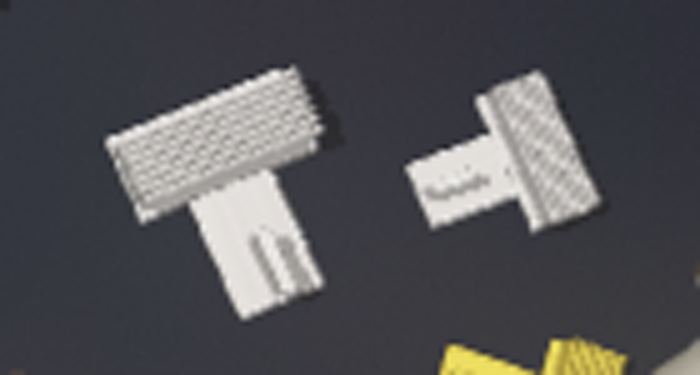

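Four candidates in the top view: brown (293,258), yellow (401,247), silver small (397,195) and silver large (331,195). The large silver one fits: not brown or yellow, and the bigger of the silvers (block 130 mm). The crop confirms it, with the rib at about (341,217) on its tail. The press has its bed at (223,190), the crosshead at (223,146), and the knobs at (184,142) and (255,143).

step_arm(
  deltas=[
    {"claw": 0, "az": -0.107, "tx": -20},
    {"claw": 0, "tx": -35, "ty": 14, "tz": 10},
    {"claw": 0, "tx": -37, "ty": 14, "tz": 15},
    {"claw": 0, "tx": -37, "ty": 14, "tz": 15},
    {"claw": 0, "tx": -37, "ty": 14, "tz": 15},
  ],
  newtons=120,
)

```text
invalid input at $.deltas[0]: expected keys claw, tx, ty, tz, ax, ay, az
```

step_arm(
  deltas=[
    {"claw": 0, "tx": -37, "ty": 14, "tz": 15},
    {"claw": 0, "tx": -37, "ty": 14, "tz": 15},
    {"claw": 0, "tx": -37, "ty": 14, "tz": 15},
    {"claw": 0, "tx": -18, "ty": 10, "tz": 15},
    {"claw": 0},
  ],
)

```text
invalid input at $.deltas[0]: expected keys claw, tx, ty, tz, ax, ay, az
```

```bash
cat >> m.py <<'E'
def go(x,y,z,yaw=None):
    "tool-axis shift (mm) to a world TCP, and az"
    s=read_state(); R=cv2.Rodrigues(np.zeros(3))[0]
    from scipy.spatial.transform import Rotation as Ro
    R=Ro.from_euler("xyz",s["tcp_rot"]); d=R.inv().apply(np.array([x,y,z])-s["ee_pos"])*1000
    print("t",round(s["clock"],2),"pos",s["ee_pos"],"rot",s["tcp_rot"],"open",s["opening"],"shift",np.round(d,1),"az",None if yaw is None else round((s["tcp_rot"][2]-yaw+np.pi)%(2*np.pi)-np.pi,3),"F",s["contact_force"],"M",s["torque"],"q6",s["q"][5])
E
python3 - <<'E'
from m import *
go(.411,-.3825,.012,.395-np.pi)
E
```

```text
t 1.5 pos [ 0.1792 -0.5987  0.2313] rot [ 3.1416 -0.     -2.8508] open 0.08567897107361758 shift [-284.1  140.7  219.3] az -0.104 F [ 0.137  -0.2145  0.2789] M [-0.0083 -0.002  -0.0101] q6 -0.2586194443037682
```

All seven keys are needed in each row.

step_arm(
  deltas=[
    {"claw": 0, "tx": -20, "ty": 0, "tz": 0, "ax": 0, "ay": 0, "az": -0.104},
    {"claw": 0, "tx": -35, "ty": 14, "tz": 10, "ax": 0, "ay": 0, "az": 0},
    {"claw": 0, "tx": -37, "ty": 14, "tz": 15, "ax": 0, "ay": 0, "az": 0},
    {"claw": 0, "tx": -37, "ty": 14, "tz": 15, "ax": 0, "ay": 0, "az": 0},
    {"claw": 0, "tx": -37, "ty": 14, "tz": 15, "ax": 0, "ay": 0, "az": 0},
  ],
  newtons=120,
)

```text
clock: 2.0
ee_pos: [0.3125, -0.4841, 0.176]
tcp_rot: [-3.141, 0.0, -2.747]
contact_force: [1.0, -0.7, -1.0]
opening: 0.0429
grasp_force: 0.0
```

step_arm(
  deltas=[
    {"claw": 0, "tx": -37, "ty": 14, "tz": 15, "ax": 0, "ay": 0, "az": 0},
    {"claw": 0, "tx": -37, "ty": 14, "tz": 15, "ax": 0, "ay": 0, "az": 0},
    {"claw": 0, "tx": -37, "ty": 14, "tz": 15, "ax": 0, "ay": 0, "az": 0},
    {"claw": 0, "tx": -18, "ty": 10, "tz": 15, "ax": 0, "ay": 0, "az": 0},
    {"claw": 0, "tx": 0, "ty": 0, "tz": 0, "ax": 0, "ay": 0, "az": 0},
  ],
)

```text
clock: 2.5
ee_pos: [0.4112, -0.385, 0.1143]
tcp_rot: [3.138, -0.002, -2.743]
contact_force: [0.1, -0.3, 1.1]
opening: 0.0431
grasp_force: 0.0
```

Run:
```python
from m import *
go(.411,-.3825,.012,.395-np.pi)
```

```text
t 2.5 pos [ 0.4112 -0.385   0.1143] rot [ 3.138  -0.0022 -2.7433] open 0.04307531054500431 shift [ -1.    2.  102.3] az 0.003 F [ 0.0547 -0.3457  1.095 ] M [0.0142 0.0271 0.0523] q6 -0.706739463128618
```

step_arm(
  deltas=[
    {"claw": 0, "tx": -1, "ty": 1, "tz": 30, "ax": 0, "ay": 0, "az": 0},
    {"claw": 0, "tx": 0, "ty": 0, "tz": 30, "ax": 0, "ay": 0, "az": 0},
    {"claw": 0, "tx": 0, "ty": 0, "tz": 25, "ax": 0, "ay": 0, "az": 0},
    {"claw": 0, "tx": 0, "ty": 0, "tz": 14, "ax": 0, "ay": 0, "az": 0},
    {"claw": 0, "tx": 0, "ty": 0, "tz": 3, "ax": 0, "ay": 0, "az": 0},
  ],
)

```text
clock: 3.0
ee_pos: [0.4099, -0.3865, 0.013]
tcp_rot: [3.139, -0.002, -2.748]
contact_force: [1.2, -0.5, 0.8]
opening: 0.0425
grasp_force: 0.0
```

step_arm(
  deltas=[
    {"claw": -1, "tx": 0, "ty": 0, "tz": 0, "ax": 0, "ay": 0, "az": 0},
    {"claw": -1, "tx": 0, "ty": 0, "tz": 0, "ax": 0, "ay": 0, "az": 0},
    {"claw": -1, "tx": 0, "ty": 0, "tz": 0, "ax": 0, "ay": 0, "az": 0},
    {"claw": -1, "tx": 0, "ty": 0, "tz": 0, "ax": 0, "ay": 0, "az": 0},
    {"claw": -1, "tx": 0, "ty": 0, "tz": 0, "ax": 0, "ay": 0, "az": 0},
  ],
)

```text
clock: 3.5
ee_pos: [0.412, -0.3869, 0.0158]
tcp_rot: [-3.139, 0.001, -2.747]
contact_force: [-0.7, -0.6, 6.6]
opening: 0.0076
grasp_force: 117.9
```

step_arm(
  deltas=[
    {"claw": -1, "tx": 0, "ty": 0, "tz": -15, "ax": 0, "ay": 0, "az": 0},
    {"claw": -1, "tx": 0, "ty": 0, "tz": -20, "ax": 0, "ay": 0, "az": 0},
    {"claw": -1, "tx": 0, "ty": 0, "tz": -20, "ax": 0, "ay": 0, "az": 0},
    {"claw": -1, "tx": 0, "ty": 0, "tz": -10, "ax": 0, "ay": 0, "az": 0},
    {"claw": -1, "tx": 0, "ty": 0, "tz": 0, "ax": 0, "ay": 0, "az": 0},
  ],
)

```text
clock: 4.0
ee_pos: [0.4116, -0.3863, 0.0801]
tcp_rot: [-3.14, 0.001, -2.747]
contact_force: [0.0, 0.2, -5.3]
opening: 0.0073
grasp_force: 117.3
```

Run:
```python
from m import *
go(.443,.0208,.095,-np.pi)
c=cap("side"); cv2.imwrite("pics/lift.png",cv2.resize(c[0]["image"][180:330,180:330],None,fx=4,fy=4))
```

```text
t 4.0 pos [ 0.4116 -0.3863  0.0801] rot [-3.1403  0.0013 -2.7468] open 0.0072707779772932316 shift [-185.6  363.7  -15.1] az 0.395 F [ 0.0467  0.206  -5.274 ] M [-0.1835  0.323   0.0365] q6 -0.7091191533309116
```

View pics/lift.png

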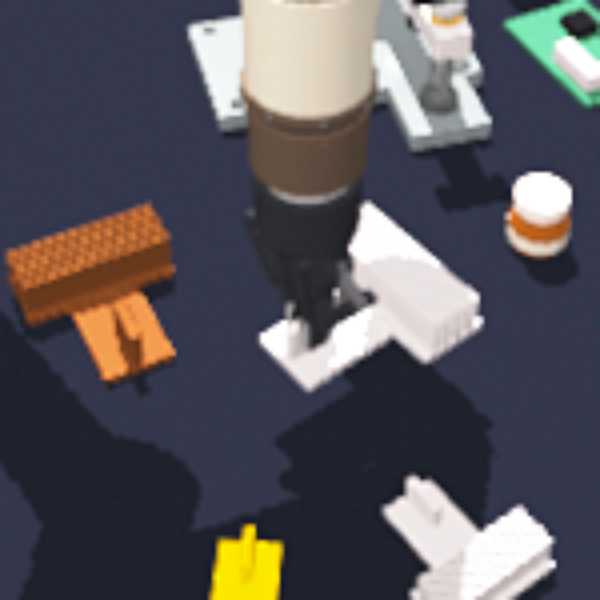

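step_arm(
  deltas=[
    {"claw": -1, "tx": 0, "ty": 15, "tz": -10, "ax": 0, "ay": 0, "az": 0.09},
    {"claw": -1, "tx": 0, "ty": 30, "tz": -10, "ax": 0, "ay": 0, "az": 0.1},
    {"claw": -1, "tx": 0, "ty": 30, "tz": 0, "ax": 0, "ay": 0, "az": 0.1},
    {"claw": -1, "tx": 0, "ty": 30, "tz": 0, "ax": 0, "ay": 0, "az": 0.105},
    {"claw": -1, "tx": -7, "ty": 36, "tz": 0, "ax": 0, "ay": 0, "az": 0},
  ],
)

```text
clock: 4.55
ee_pos: [0.3914, -0.2472, 0.0977]
tcp_rot: [3.14, -0.005, 3.137]
contact_force: [0.9, 0.2, -5.2]
opening: 0.0079
grasp_force: 117.4
```

step_arm(
  deltas=[
    {"claw": -1, "tx": -8, "ty": 36, "tz": 0, "ax": 0, "ay": 0, "az": 0},
    {"claw": -1, "tx": -8, "ty": 36, "tz": 0, "ax": 0, "ay": 0, "az": 0},
    {"claw": -1, "tx": -8, "ty": 36, "tz": 0, "ax": 0, "ay": 0, "az": 0},
    {"claw": -1, "tx": -8, "ty": 36, "tz": 0, "ax": 0, "ay": 0, "az": 0},
    {"claw": -1, "tx": -6, "ty": 36, "tz": 0, "ax": 0, "ay": 0, "az": 0},
  ],
)

```text
clock: 5.05
ee_pos: [0.4311, -0.0671, 0.098]
tcp_rot: [-3.141, -0.003, 3.141]
contact_force: [0.7, -0.2, -3.7]
opening: 0.0077
grasp_force: 117.4
```

step_arm(
  deltas=[
    {"claw": -1, "tx": -6, "ty": 36, "tz": 0, "ax": 0, "ay": 0, "az": 0},
    {"claw": -1, "tx": -6, "ty": 30, "tz": 0, "ax": 0, "ay": 0, "az": 0},
    {"claw": -1, "tx": -2, "ty": 15, "tz": 0, "ax": 0, "ay": 0, "az": 0},
    {"claw": -1, "tx": 0, "ty": 8, "tz": 0, "ax": 0, "ay": 0, "az": 0},
    {"claw": -1, "tx": 0, "ty": 0, "tz": 0, "ax": 0, "ay": 0, "az": 0},
  ],
)

```text
clock: 5.55
ee_pos: [0.4453, 0.0207, 0.0984]
tcp_rot: [-3.141, -0.003, -3.141]
contact_force: [0.3, -0.0, -4.8]
opening: 0.0077
grasp_force: 117.6
```

Run:
```python
from m import *
go(.443,.0208,.095,-np.pi)
for n in ("top","side"):
    c=cap(n)
    for r in trace(c[0],"heatsink")[:5]:
        P=cloud(c,r["mask"]); m=np.median(P,0); print(r["confidence"],m)
        if m[2]>.06: 
            rect(P,"hs"); T=P[(P[:,0]>.48)]; rect(T,"block")
            if n=="top":
                T=T[T[:,2]>np.percentile(T[:,2],50)-.01]; print("plane z=ax+by+c", np.linalg.lstsq(np.c_[T[:,:2],np.ones(len(T))],T[:,2],rcond=None)[0])
```

```text
t 5.55 pos [0.4453 0.0207 0.0984] rot [-3.141  -0.0026 -3.1409] open 0.007706538189015194 shift [2.3 0.1 3.4] az 0.001 F [ 0.2847 -0.0138 -4.781 ] M [-0.0554  0.3636 -0.0244] q6 -1.982365799051409
0.93 [ 0.48   -0.5488  0.0176]
0.93 [ 0.3215 -0.5586  0.0215]
0.78 [ 0.5242 -0.0147  0.117 ]
hs 434 [499.7  -3.7] [ 77.3 184.7] 83.44 med z 0.11700268675199231 mean [ 0.5126 -0.0135  0.1238]
block 329 [553.4 -15.1] [100.8  56.7] 24.21 med z 0.11795855947689614 mean [ 0.5368 -0.0187  0.1068]
plane z=ax+by+c [0.0028 0.0191 0.1184]
0.67 [ 0.2785 -0.2245  0.0118]
0.96 [0.5169 0.0061 0.0992]
hs 647 [538.6 110.1] [314.4 160.5] 68.63 med z 0.09921833633011094 mean [0.5119 0.007  0.1   ]
block 508 [561.3 101.3] [314.4 111.8] 68.63 med z 0.10883722951898292 mean [0.5287 0.0071 0.1019]
0.84 [ 0.2762 -0.2315  0.0211]
0.67 [ 0.4764 -0.5641  0.0199]
0.61 [ 0.3193 -0.5757  0.0228]
```

step_arm(
  deltas=[
    {"claw": -1, "tx": 2, "ty": 0, "tz": 15, "ax": 0, "ay": 0, "az": 0},
    {"claw": -1, "tx": 0, "ty": 0, "tz": 18, "ax": 0, "ay": 0, "az": 0},
    {"claw": -1, "tx": 0, "ty": 0, "tz": 12, "ax": 0, "ay": 0, "az": 0},
    {"claw": -1, "tx": 0, "ty": 0, "tz": 6, "ax": 0, "ay": 0, "az": 0},
    {"claw": -1, "tx": 0, "ty": 0, "tz": 3, "ax": 0, "ay": 0, "az": 0},
  ],
)

```text
clock: 6.25
ee_pos: [0.4441, 0.0198, 0.0449]
tcp_rot: [-3.141, -0.001, 3.14]
contact_force: [0.9, -0.2, -4.4]
opening: 0.0077
grasp_force: 117.6
```

step_arm(
  deltas=[
    {"claw": -1, "tx": 0, "ty": 0, "tz": 2, "ax": 0, "ay": 0, "az": 0},
    {"claw": -1, "tx": 0, "ty": 0, "tz": 1, "ax": 0, "ay": 0, "az": 0},
    {"claw": -1, "tx": 0, "ty": 0, "tz": 1, "ax": 0, "ay": 0, "az": 0},
    {"claw": -1, "tx": 0, "ty": 0, "tz": 1, "ax": 0, "ay": 0, "az": 0},
    {"claw": -1, "tx": 0, "ty": 0, "tz": 0, "ax": 0, "ay": 0, "az": 0},
  ],
)

```text
clock: 6.75
ee_pos: [0.4443, 0.0205, 0.0404]
tcp_rot: [3.141, 0.0, 3.141]
contact_force: [-0.2, 0.4, -4.7]
opening: 0.0078
grasp_force: 117.6
```

Run:
```python
from m import *
go(.443,.0208,.036,-np.pi)
```

```text
t 6.75 pos [0.4443 0.0205 0.0404] rot [3.1415 0.0002 3.1415] open 0.007751445811990594 shift [1.3 0.3 4.4] az -0.0 F [-0.2005  0.3609 -4.6567] M [0.0267 0.4276 0.013 ] q6 -1.9844639240215884
```

step_arm(
  deltas=[
    {"claw": -1, "tx": 1, "ty": 0, "tz": 1, "ax": 0, "ay": 0, "az": 0},
    {"claw": -1, "tx": 0, "ty": 0, "tz": 1, "ax": 0, "ay": 0, "az": 0},
    {"claw": -1, "tx": 0, "ty": 0, "tz": 0.5, "ax": 0, "ay": 0, "az": 0},
    {"claw": -1, "tx": 0, "ty": 0, "tz": 0, "ax": 0, "ay": 0, "az": 0},
    {"claw": -1, "tx": 0, "ty": 0, "tz": 0, "ax": 0, "ay": 0, "az": 0},
  ],
)

```text
clock: 7.25
ee_pos: [0.4433, 0.0205, 0.0378]
tcp_rot: [-3.142, 0.0, 3.141]
contact_force: [0.3, -0.3, -4.5]
opening: 0.0076
grasp_force: 117.6
```

step_arm(
  deltas=[
    {"claw": -1, "tx": 0, "ty": 0, "tz": 0.5, "ax": 0, "ay": 0, "az": 0},
    {"claw": -1, "tx": 0, "ty": 0, "tz": 0.5, "ax": 0, "ay": 0, "az": 0},
    {"claw": -1, "tx": 0, "ty": 0, "tz": 0.5, "ax": 0, "ay": 0, "az": 0},
    {"claw": -1, "tx": 0, "ty": 0, "tz": 0, "ax": 0, "ay": 0, "az": 0},
    {"claw": -1, "tx": 0, "ty": 0, "tz": 0, "ax": 0, "ay": 0, "az": 0},
  ],
)

```text
clock: 7.75
ee_pos: [0.4434, 0.0205, 0.0364]
tcp_rot: [3.142, 0.0, 3.141]
contact_force: [-1.2, -0.6, -3.6]
opening: 0.0077
grasp_force: 117.7
```

Run:
```python
from m import *
go(.443,.0208,.036,-np.pi)
```

```text
t 7.75 pos [0.4434 0.0205 0.0364] rot [3.1416 0.0002 3.1415] open 0.007743197834515424 shift [0.4 0.3 0.4] az -0.0 F [-1.17   -0.6432 -3.561 ] M [-0.0326  0.3213  0.0173] q6 -1.9854869622070683
```

step_arm(
  deltas=[
    {"claw": -1, "tx": 0, "ty": 0, "tz": 0.6, "ax": 0, "ay": 0, "az": 0},
    {"claw": -1, "tx": 0, "ty": 0, "tz": 0.5, "ax": 0, "ay": 0, "az": 0},
    {"claw": -0.3, "tx": 0, "ty": 0, "tz": 0, "ax": 0, "ay": 0, "az": 0},
    {"claw": -0.3, "tx": 0, "ty": 0, "tz": 0, "ax": 0, "ay": 0, "az": 0},
    {"claw": 0, "tx": 0, "ty": 0, "tz": 0, "ax": 0, "ay": 0, "az": 0},
  ],
)

```text
clock: 8.25
ee_pos: [0.444, 0.0207, 0.0355]
tcp_rot: [3.141, 0.002, -3.142]
contact_force: [-0.7, -0.5, 0.0]
opening: 0.0422
grasp_force: 0.0
```

step_arm(
  deltas=[
    {"claw": 0, "tx": 0, "ty": 0, "tz": -20, "ax": 0, "ay": 0, "az": 0},
    {"claw": 0, "tx": 0, "ty": 0, "tz": -20, "ax": 0, "ay": 0, "az": 0},
    {"claw": 0, "tx": 0, "ty": 0, "tz": -15, "ax": 0, "ay": 0, "az": 0},
    {"claw": 0, "tx": 0, "ty": 0, "tz": 0, "ax": 0, "ay": 0, "az": 0},
    {"claw": 0, "tx": 0, "ty": 0, "tz": 0, "ax": 0, "ay": 0, "az": 0},
  ],
)

```text
clock: 8.75
ee_pos: [0.4433, 0.0205, 0.0901]
tcp_rot: [3.141, 0.001, 3.141]
contact_force: [-0.2, -0.1, 0.5]
opening: 0.0426
grasp_force: 0.0
```

Run:
```python
from m import *
go(.443,.0208,.036,-np.pi)
c=cap("side"); P=cloud(c,np.ones((384,512),bool))
cv2.imwrite("pics/set.png",cv2.resize(c[0]["image"][120:240,210:330],None,fx=5,fy=5))
B=P[(P[:,0]>.49)&(P[:,0]<.59)&(abs(P[:,1]-.02)<.085)&(P[:,2]>.05)&(P[:,2]<.066)]; rect(B,"block top")
T=P[(P[:,0]>.4)&(P[:,0]<.47)&(abs(P[:,1]-.02)<.03)&(P[:,2]>.04)&(P[:,2]<.066)]; rect(T,"rib")
```

```text
t 8.75 pos [0.4433 0.0205 0.0901] rot [3.1411 0.0006 3.1411] open 0.04255594205279594 shift [ 0.3  0.3 54.1] az -0.0 F [-0.1946 -0.1139  0.463 ] M [0.0191 0.002  0.0447] q6 -1.985456215780595
block top 219 [534.7  18.5] [ 45.  134.6] 1.3 med z 0.056345341763977895 mean [0.5344 0.0153 0.056 ]
rib 53 [443.7  15.2] [14.5 41.2] 87.18 med z 0.05313323337537194 mean [0.4439 0.016  0.0521]
```

View pics/set.png

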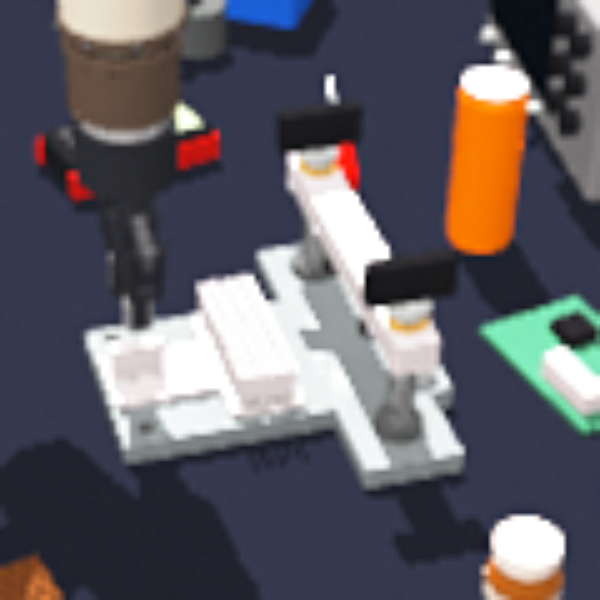

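step_arm(
  deltas=[
    {"claw": 0, "tx": 0, "ty": 0, "tz": 20, "ax": 0, "ay": 0, "az": 0},
    {"claw": 0, "tx": 0, "ty": 0, "tz": 20, "ax": 0, "ay": 0, "az": 0},
    {"claw": 0, "tx": 0, "ty": 0, "tz": 13, "ax": 0, "ay": 0, "az": 0},
    {"claw": -1, "tx": 0, "ty": 0, "tz": 0, "ax": 0, "ay": 0, "az": 0},
    {"claw": -1, "tx": 0, "ty": 0, "tz": 0, "ax": 0, "ay": 0, "az": 0},
  ],
  newtons=90,
)

```text
clock: 9.3
ee_pos: [0.443, 0.0203, 0.0367]
tcp_rot: [-3.141, -0.002, -3.142]
contact_force: [0.4, -0.8, 0.2]
opening: 0.0143
grasp_force: 0.0
```

step_arm(
  deltas=[
    {"claw": -1, "tx": 0, "ty": 0, "tz": 0, "ax": 0, "ay": 0, "az": 0},
    {"claw": -1, "tx": 0, "ty": 0, "tz": 0, "ax": 0, "ay": 0, "az": 0},
    {"claw": -1, "tx": 0, "ty": 0, "tz": -1, "ax": 0, "ay": 0, "az": 0},
    {"claw": -1, "tx": 0, "ty": 0, "tz": -1, "ax": 0, "ay": 0, "az": 0},
    {"claw": -1, "tx": 0, "ty": 0, "tz": -0.5, "ax": 0, "ay": 0, "az": 0},
  ],
)

```text
clock: 9.8
ee_pos: [0.4427, 0.0202, 0.0396]
tcp_rot: [-3.141, -0.001, 3.141]
contact_force: [0.7, -0.9, -4.0]
opening: 0.0083
grasp_force: 88.1
```

Run:
```python
from m import *
go(.538,.0208,.037,-np.pi)
```

```text
t 9.8 pos [0.4427 0.0202 0.0396] rot [-3.1413 -0.0011  3.141 ] open 0.008320639572849986 shift [-95.3   0.7   2.5] az -0.001 F [ 0.6573 -0.92   -4.0449] M [-0.0437  0.3188 -0.0331] q6 -1.9855140567336997
```

step_arm(
  deltas=[
    {"claw": -1, "tx": -4, "ty": 0, "tz": 1, "ax": 0, "ay": 0, "az": 0},
    {"claw": -1, "tx": -9, "ty": 0, "tz": 0, "ax": 0, "ay": 0, "az": 0},
    {"claw": -1, "tx": -9, "ty": 0, "tz": 0, "ax": 0, "ay": 0, "az": 0},
    {"claw": -1, "tx": -9, "ty": 0, "tz": 0, "ax": 0, "ay": 0, "az": 0},
    {"claw": -1, "tx": -9, "ty": 0, "tz": 0, "ax": 0, "ay": 0, "az": 0},
  ],
)

```text
clock: 10.3
ee_pos: [0.4843, 0.0204, 0.0386]
tcp_rot: [-3.142, 0.0, 3.141]
contact_force: [-0.7, 0.7, -5.0]
opening: 0.0082
grasp_force: 88.1
```

step_arm(
  deltas=[
    {"claw": -1, "tx": -9, "ty": 0, "tz": 0, "ax": 0, "ay": 0, "az": 0},
    {"claw": -1, "tx": -9, "ty": 0, "tz": 0, "ax": 0, "ay": 0, "az": 0},
    {"claw": -1, "tx": -9, "ty": 0, "tz": 0, "ax": 0, "ay": 0, "az": 0},
    {"claw": -1, "tx": -9, "ty": 0, "tz": 0, "ax": 0, "ay": 0, "az": 0},
    {"claw": -1, "tx": -6, "ty": 0, "tz": 0, "ax": 0, "ay": 0, "az": 0},
  ],
)

```text
clock: 10.8
ee_pos: [0.5263, 0.0205, 0.0387]
tcp_rot: [3.141, 0.001, 3.141]
contact_force: [-0.3, 0.0, -4.2]
opening: 0.0082
grasp_force: 88.1
```

Run:
```python
from m import *
go(.538,.0208,.037,-np.pi)
```

```text
t 10.8 pos [0.5263 0.0205 0.0387] rot [3.1415 0.0005 3.1413] open 0.008185332545116593 shift [-11.7   0.3   1.7] az -0.0 F [-0.264   0.0166 -4.224 ] M [0.0025 0.3574 0.0075] q6 -1.9183278989774182
```

step_arm(
  deltas=[
    {"claw": -1, "tx": -3, "ty": 0, "tz": 1, "ax": 0, "ay": 0, "az": 0},
    {"claw": -1, "tx": -3, "ty": 0, "tz": 0.7, "ax": 0, "ay": 0, "az": 0},
    {"claw": -1, "tx": -2, "ty": 0, "tz": 0, "ax": 0, "ay": 0, "az": 0},
    {"claw": -1, "tx": -1.5, "ty": 0, "tz": 0, "ax": 0, "ay": 0, "az": 0},
    {"claw": -1, "tx": -1, "ty": 0, "tz": 0, "ax": 0, "ay": 0, "az": 0},
  ],
)

```text
clock: 11.3
ee_pos: [0.5355, 0.0204, 0.0373]
tcp_rot: [-3.142, -0.001, 3.141]
contact_force: [-5.2, 1.3, 3.8]
opening: 0.0081
grasp_force: 89.0
```

step_arm(
  deltas=[
    {"claw": -1, "tx": -0.5, "ty": 0, "tz": 0, "ax": 0, "ay": 0, "az": 0},
    {"claw": -1, "tx": -0.5, "ty": 0, "tz": 0, "ax": 0, "ay": 0, "az": 0},
    {"claw": -1, "tx": -0.5, "ty": 0, "tz": 0, "ax": 0, "ay": 0, "az": 0},
    {"claw": -1, "tx": -0.5, "ty": 0, "tz": 0, "ax": 0, "ay": 0, "az": 0},
    {"claw": -1, "tx": -0.5, "ty": 0, "tz": 0, "ax": 0, "ay": 0, "az": 0},
  ],
)

```text
clock: 11.8
ee_pos: [0.5355, 0.0204, 0.0373]
tcp_rot: [-3.141, -0.005, 3.141]
contact_force: [-10.6, 4.1, 8.8]
opening: 0.0082
grasp_force: 90.0
```

Run:
```python
from m import *
go(.538,.0208,.037,-np.pi)
```

```text
t 11.8 pos [0.5355 0.0204 0.0373] rot [-3.1411 -0.0052  3.1409] open 0.008244391570591035 shift [-2.5  0.4  0.3] az -0.001 F [-10.644    4.1391   8.8262] M [1.1969 2.8095 0.0482] q6 -1.9100236551406298
```

step_arm(
  deltas=[
    {"claw": -1, "tx": 0, "ty": 0, "tz": -0.7, "ax": 0, "ay": 0, "az": 0},
    {"claw": -1, "tx": 0, "ty": 0, "tz": 0, "ax": 0, "ay": 0, "az": 0},
    {"claw": -0.3, "tx": 0, "ty": 0, "tz": 0, "ax": 0, "ay": 0, "az": 0},
    {"claw": -0.3, "tx": 0, "ty": 0, "tz": 0, "ax": 0, "ay": 0, "az": 0},
    {"claw": -0.1, "tx": 0, "ty": 0, "tz": 0, "ax": 0, "ay": 0, "az": 0},
  ],
)

```text
clock: 12.3
ee_pos: [0.5395, 0.0207, 0.0382]
tcp_rot: [3.141, 0.003, -3.141]
contact_force: [0.2, 0.3, 0.7]
opening: 0.0385
grasp_force: 0.0
```

step_arm(
  deltas=[
    {"claw": -0.1, "tx": 0, "ty": 0, "tz": -35, "ax": 0, "ay": 0, "az": 0},
    {"claw": -0.1, "tx": 30, "ty": 0, "tz": -40, "ax": 0, "ay": 0, "az": 0},
    {"claw": -0.1, "tx": 40, "ty": 0, "tz": -40, "ax": 0, "ay": 0, "az": 0},
    {"claw": -0.1, "tx": 40, "ty": 0, "tz": -40, "ax": 0, "ay": 0, "az": 0},
    {"claw": -0.1, "tx": 0, "ty": 0, "tz": 0, "ax": 0, "ay": 0, "az": 0},
  ],
)

```text
clock: 12.8
ee_pos: [0.4373, 0.0207, 0.1887]
tcp_rot: [3.138, 0.011, -3.14]
contact_force: [0.2, -0.3, 0.2]
opening: 0.0384
grasp_force: 0.0
```

Run:
```python
from m import *
go(.628,.131,.146,0)
for n in("side","top"):
    c=cap(n); P=cloud(c,np.ones((384,512),bool)); print(n)
    T=P[(P[:,0]>.49)&(P[:,0]<.57)&(abs(P[:,1]-.02)<.025)&(P[:,2]>.04)&(P[:,2]<.064)]; rect(T,"rib") if len(T)>3 else print("no rib")
    T=P[(P[:,0]>.5)&(P[:,0]<.69)&(abs(P[:,1]-.02)<.08)&(P[:,2]>.045)&(P[:,2]<.064)&((P[:,0]>.58))]; rect(T,"block") if len(T)>3 else 0
    T=P[(P[:,0]>.4)&(P[:,0]<.56)&(abs(P[:,1]-.02)<.06)&(P[:,2]>.0235)&(P[:,2]<.035)]; rect(T,"tail") if len(T)>3 else 0
    cv2.imwrite(f"pics/st_{n}.png",c[0]["image"])
a=cv2.imread("pics/st_side.png")[125:225,220:320];b=cv2.imread("pics/st_top.png")[115:215,175:275]
cv2.imwrite("pics/st.png",cv2.resize(np.hstack([a,b]),None,fx=4,fy=4))
```

```text
t 12.8 pos [0.4373 0.0207 0.1887] rot [ 3.1376  0.0107 -3.1404] open 0.038392759906399655 shift [-190.4  109.9   45.2] az -3.14 F [ 0.2389 -0.2753  0.1752] M [ 0.0028 -0.0727  0.0355] q6 -1.9915529314997091
side
rib 54 [538.3  15.8] [15.6 42.3] 83.38 med z 0.05194354807468676 mean [0.538  0.0151 0.0513]
block 131 [616.1  18.7] [ 27.2 132.1] 2.65 med z 0.055238330649448115 mean [0.6153 0.012  0.0547]
tail 78 [495.3  36.8] [ 47.  150.5] 49.7 med z 0.026480725653393253 mean [0.5312 0.01   0.0269]
top
no rib
block 176 [614.2  19. ] [126.9  16.3] 89.9 med z 0.057867528624239904 mean [0.6135 0.0118 0.0573]
tail 147 [489.9  19.6] [138.6 116.2] 0.04 med z 0.026137532970156942 mean [ 0.5013 -0.0011  0.0267]
```

View pics/st.png

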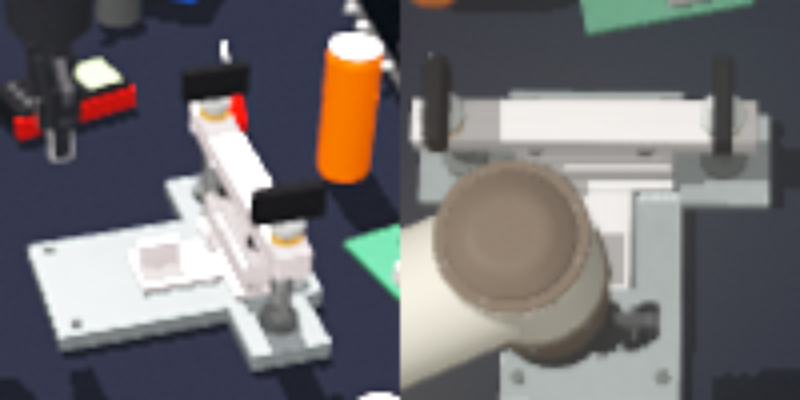

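step_arm(
  deltas=[
    {"claw": -0.1, "tx": 0, "ty": 0, "tz": -10, "ax": 0, "ay": 0, "az": -0.14},
    {"claw": -0.1, "tx": 0, "ty": 0, "tz": -5, "ax": 0, "ay": 0, "az": -0.15},
    {"claw": -0.1, "tx": 0, "ty": 0, "tz": 0, "ax": 0, "ay": 0, "az": -0.15},
    {"claw": -0.1, "tx": 0, "ty": 0, "tz": 0, "ax": 0, "ay": 0, "az": -0.15},
    {"claw": -0.1, "tx": 0, "ty": 0, "tz": 0, "ax": 0, "ay": 0, "az": -0.15},
  ],
)

```text
clock: 13.4
ee_pos: [0.4382, 0.0204, 0.1968]
tcp_rot: [3.141, -0.003, -2.396]
contact_force: [0.1, 1.2, -0.1]
opening: 0.0381
grasp_force: 0.0
```

step_arm(
  deltas=[
    {"claw": -0.1, "tx": 0, "ty": 0, "tz": 0, "ax": 0, "ay": 0, "az": -0.15},
    {"claw": -0.1, "tx": 0, "ty": 0, "tz": 0, "ax": 0, "ay": 0, "az": -0.15},
    {"claw": -0.1, "tx": 0, "ty": 0, "tz": 0, "ax": 0, "ay": 0, "az": -0.15},
    {"claw": -0.1, "tx": 0, "ty": 0, "tz": 0, "ax": 0, "ay": 0, "az": -0.15},
    {"claw": -0.1, "tx": 0, "ty": 0, "tz": 0, "ax": 0, "ay": 0, "az": -0.15},
  ],
)

```text
clock: 13.9
ee_pos: [0.4382, 0.0204, 0.1967]
tcp_rot: [3.139, -0.001, -1.646]
contact_force: [-0.3, -0.3, -0.2]
opening: 0.0381
grasp_force: 0.0
```

step_arm(
  deltas=[
    {"claw": -0.1, "tx": 0, "ty": 0, "tz": 0, "ax": 0, "ay": 0, "az": -0.15},
    {"claw": -0.1, "tx": 0, "ty": 0, "tz": 0, "ax": 0, "ay": 0, "az": -0.15},
    {"claw": -0.1, "tx": 0, "ty": 0, "tz": 0, "ax": 0, "ay": 0, "az": -0.15},
    {"claw": -0.1, "tx": 0, "ty": 0, "tz": 0, "ax": 0, "ay": 0, "az": -0.15},
    {"claw": -0.1, "tx": 0, "ty": 0, "tz": 0, "ax": 0, "ay": 0, "az": -0.15},
  ],
)

```text
clock: 14.4
ee_pos: [0.4382, 0.0204, 0.1967]
tcp_rot: [3.139, 0.001, -0.896]
contact_force: [0.6, -0.5, -0.5]
opening: 0.0385
grasp_force: 0.0
```

step_arm(
  deltas=[
    {"claw": -0.1, "tx": 0, "ty": 0, "tz": 0, "ax": 0, "ay": 0, "az": -0.15},
    {"claw": -0.1, "tx": 0, "ty": 0, "tz": 0, "ax": 0, "ay": 0, "az": -0.15},
    {"claw": -0.1, "tx": 0, "ty": 0, "tz": 0, "ax": 0, "ay": 0, "az": -0.15},
    {"claw": -0.1, "tx": 0, "ty": 0, "tz": 0, "ax": 0, "ay": 0, "az": -0.15},
    {"claw": -0.1, "tx": 0, "ty": 0, "tz": 0, "ax": 0, "ay": 0, "az": -0.15},
  ],
)

```text
clock: 14.9
ee_pos: [0.4382, 0.0204, 0.1967]
tcp_rot: [3.14, 0.003, -0.146]
contact_force: [0.5, 0.2, -0.7]
opening: 0.0385
grasp_force: 0.0
```

step_arm(
  deltas=[
    {"claw": -0.1, "tx": 35, "ty": -20, "tz": 0, "ax": 0, "ay": 0, "az": -0.15},
    {"claw": -0.1, "tx": 40, "ty": -25, "tz": 0, "ax": 0, "ay": 0, "az": 0},
    {"claw": -0.1, "tx": 40, "ty": -25, "tz": 0, "ax": 0, "ay": 0, "az": 0},
    {"claw": -0.1, "tx": 40, "ty": -25, "tz": 0, "ax": 0, "ay": 0, "az": 0},
    {"claw": -0.1, "tx": 25, "ty": -12, "tz": 0, "ax": 0, "ay": 0, "az": 0},
  ],
)

```text
clock: 15.4
ee_pos: [0.6234, 0.1233, 0.195]
tcp_rot: [3.14, 0.002, -0.001]
contact_force: [0.3, -0.0, 0.1]
opening: 0.0385
grasp_force: 0.0
```

Run:
```python
from m import *
go(.6285,.1306,.147,-.005)
```

```text
t 15.4 pos [0.6234 0.1233 0.195 ] rot [ 3.1401  0.0025 -0.0014] open 0.03853833068907548 shift [ 5.2 -7.4 48. ] az 0.004 F [ 0.2627 -0.0218  0.0934] M [-0.0579  0.0473 -0.0253] q6 1.1197948283051418
```

step_arm(
  deltas=[
    {"claw": -0.1, "tx": 6.5, "ty": -8, "tz": 0, "ax": 0, "ay": 0, "az": 0},
    {"claw": -0.1, "tx": 0, "ty": 0, "tz": 20, "ax": 0, "ay": 0, "az": 0},
    {"claw": -0.1, "tx": 0, "ty": 0, "tz": 20, "ax": 0, "ay": 0, "az": 0},
    {"claw": -0.1, "tx": 0, "ty": 0, "tz": 8, "ax": 0, "ay": 0, "az": 0},
    {"claw": -1, "tx": 0, "ty": 0, "tz": 0, "ax": 0, "ay": 0, "az": 0},
  ],
  newtons=60,
)

```text
clock: 15.9
ee_pos: [0.6258, 0.1289, 0.148]
tcp_rot: [3.14, 0.004, -0.002]
contact_force: [0.1, -0.5, -0.1]
opening: 0.025
grasp_force: 0.0
```

step_arm(
  deltas=[
    {"claw": -1, "tx": 0, "ty": 0, "tz": 0, "ax": 0, "ay": 0, "az": 0},
    {"claw": -1, "tx": 0, "ty": 0, "tz": 0, "ax": 0, "ay": 0, "az": 0},
    {"claw": -1, "tx": 0, "ty": 0, "tz": 0, "ax": 0, "ay": 0, "az": 0},
    {"claw": -1, "tx": 0, "ty": 0, "tz": 0, "ax": 0, "ay": 0, "az": 0},
    {"claw": -1, "tx": 0, "ty": 0, "tz": 0, "ax": 0, "ay": 0, "az": 0},
  ],
)

```text
clock: 16.4
ee_pos: [0.6262, 0.1327, 0.1489]
tcp_rot: [-3.137, 0.001, -0.002]
contact_force: [0.5, 9.7, -8.0]
opening: 0.0154
grasp_force: 60.5
```

Run:
```python
from m import *
go(.6285,.1306,.147,-.005)
```

```text
t 16.4 pos [0.6262 0.1327 0.1489] rot [-3.1372  0.0008 -0.0016] open 0.015368197478919429 shift [2.4 2.1 1.9] az 0.003 F [ 0.4574  9.6752 -7.9813] M [ 2.242   0.164  -0.0279] q6 1.112685200785444
```

step_arm(
  deltas=[
    {"claw": -1, "tx": 2, "ty": -4, "tz": 0, "ax": 0, "ay": 0, "az": 0},
    {"claw": -1, "tx": 0, "ty": 0, "tz": 0, "ax": 0, "ay": 0, "az": 0.06},
    {"claw": -1, "tx": 0, "ty": 0, "tz": 0, "ax": 0, "ay": 0, "az": 0.06},
    {"claw": -1, "tx": 0, "ty": 0, "tz": 0, "ax": 0, "ay": 0, "az": 0.06},
    {"claw": -1, "tx": 0, "ty": 0, "tz": 0, "ax": 0, "ay": 0, "az": 0.06},
  ],
)

```text
clock: 16.9
ee_pos: [0.6262, 0.1334, 0.1489]
tcp_rot: [3.139, 0.006, -0.244]
contact_force: [-5.3, 1.9, -5.7]
opening: 0.0153
grasp_force: 60.8
```

Run:
```python
from m import *
go(.6285,.1306,.147,-.005)
```

```text
t 16.9 pos [0.6262 0.1334 0.1489] rot [ 3.1394  0.0061 -0.2443] open 0.01526236843310169 shift [2.9 2.2 1.9] az -0.239 F [-5.302   1.9322 -5.7425] M [0.5651 1.2118 0.2495] q6 0.8667274515285159
```

step_arm(
  deltas=[
    {"claw": -1, "tx": 0, "ty": 0, "tz": 0, "ax": 0, "ay": 0, "az": 0.05},
    {"claw": -1, "tx": 0, "ty": 0, "tz": 0, "ax": 0, "ay": 0, "az": 0.05},
    {"claw": -1, "tx": 0, "ty": 0, "tz": 0, "ax": 0, "ay": 0, "az": 0.05},
    {"claw": -1, "tx": 0, "ty": 0, "tz": 0, "ax": 0, "ay": 0, "az": 0.05},
    {"claw": -1, "tx": 0, "ty": 0, "tz": 0, "ax": 0, "ay": 0, "az": 0.05},
  ],
)

```text
clock: 17.4
ee_pos: [0.6264, 0.1341, 0.1489]
tcp_rot: [3.139, 0.005, -0.494]
contact_force: [-4.7, 3.1, -6.3]
opening: 0.0148
grasp_force: 60.8
```

Run:
```python
from m import *
go(.6285,.1306,.147,-.005)
```

```text
t 17.4 pos [0.6264 0.1341 0.1489] rot [ 3.1392  0.0051 -0.4937] open 0.014797289530694896 shift [3.5 2.1 1.9] az -0.489 F [-4.6557  3.0621 -6.3405] M [0.9976 1.0701 0.3015] q6 0.617132827723128
```

step_arm(
  deltas=[
    {"claw": -0.1, "tx": 0, "ty": 0, "tz": 0, "ax": 0, "ay": 0, "az": 0},
    {"claw": -0.1, "tx": 0, "ty": 0, "tz": 0, "ax": 0, "ay": 0, "az": 0},
    {"claw": -0.1, "tx": 0, "ty": 0, "tz": -25, "ax": 0, "ay": 0, "az": 0},
    {"claw": -0.1, "tx": 0, "ty": 0, "tz": -27, "ax": 0, "ay": 0, "az": -0.14},
    {"claw": -0.1, "tx": 14, "ty": 37.5, "tz": 0, "ax": 0, "ay": 0, "az": -0.15},
  ],
)

```text
clock: 17.9
ee_pos: [0.633, 0.0966, 0.2087]
tcp_rot: [-3.137, -0.012, -0.189]
contact_force: [0.9, -0.6, 1.2]
opening: 0.0384
grasp_force: 0.0
```

step_arm(
  deltas=[
    {"claw": -0.1, "tx": 8, "ty": 39, "tz": 0, "ax": 0, "ay": 0, "az": -0.15},
    {"claw": -0.1, "tx": 2, "ty": 40, "tz": 0, "ax": 0, "ay": 0, "az": -0.049},
    {"claw": -0.1, "tx": 0, "ty": 40, "tz": 0, "ax": 0, "ay": 0, "az": 0},
    {"claw": -0.1, "tx": 0, "ty": 40, "tz": 0, "ax": 0, "ay": 0, "az": 0},
    {"claw": -0.1, "tx": 0, "ty": 20, "tz": 0, "ax": 0, "ay": 0, "az": 0},
  ],
)

```text
clock: 18.4
ee_pos: [0.6293, -0.0898, 0.2042]
tcp_rot: [3.141, -0.003, -0.005]
contact_force: [-0.5, 0.8, 0.4]
opening: 0.0384
grasp_force: 0.0
```

Run:
```python
from m import *
go(.6255,-.087,.148,-.005)
```

```text
t 18.4 pos [ 0.6293 -0.0898  0.2042] rot [ 3.1406 -0.0034 -0.0048] open 0.03836041468794125 shift [-4.  -2.8 56.2] az 0.0 F [-0.4508  0.8461  0.3597] M [ 0.0943 -0.0298 -0.0409] q6 1.45235313341262
```

step_arm(
  deltas=[
    {"claw": -0.1, "tx": -3, "ty": -1, "tz": 10, "ax": 0, "ay": 0, "az": 0},
    {"claw": -0.1, "tx": 0, "ty": 0, "tz": 22, "ax": 0, "ay": 0, "az": 0},
    {"claw": -0.1, "tx": 0, "ty": 0, "tz": 18, "ax": 0, "ay": 0, "az": 0},
    {"claw": -1, "tx": 0, "ty": 0, "tz": 5, "ax": 0, "ay": 0, "az": 0},
    {"claw": -1, "tx": 0, "ty": 0, "tz": 0, "ax": 0, "ay": 0, "az": 0},
  ],
)

```text
clock: 18.9
ee_pos: [0.6249, -0.0872, 0.146]
tcp_rot: [3.138, 0.003, -0.002]
contact_force: [2.4, -8.9, -8.5]
opening: 0.0152
grasp_force: 60.2
```

step_arm(
  deltas=[
    {"claw": -1, "tx": 0, "ty": 0, "tz": 0, "ax": 0, "ay": 0, "az": 0},
    {"claw": -1, "tx": 0, "ty": 0, "tz": 0, "ax": 0, "ay": 0, "az": 0},
    {"claw": -1, "tx": 0, "ty": 0, "tz": 0, "ax": 0, "ay": 0, "az": 0},
    {"claw": -1, "tx": 0, "ty": 0, "tz": 0, "ax": 0, "ay": 0, "az": 0.05},
    {"claw": -1, "tx": 0, "ty": 0, "tz": 0, "ax": 0, "ay": 0, "az": 0.05},
  ],
)

```text
clock: 19.4
ee_pos: [0.6249, -0.0868, 0.146]
tcp_rot: [3.139, 0.003, -0.105]
contact_force: [2.0, -7.5, -8.3]
opening: 0.0153
grasp_force: 60.2
```

Run:
```python
from m import *
go(.6255,-.087,.148,-.005)
```

```text
t 19.4 pos [ 0.6249 -0.0868  0.146 ] rot [ 3.1394  0.0027 -0.1047] open 0.015280562454882634 shift [ 0.6  0.2 -2. ] az -0.1 F [ 1.9604 -7.4571 -8.3371] M [-1.7012 -0.4503  0.2953] q6 1.3463198587802205
```

step_arm(
  deltas=[
    {"claw": -1, "tx": 0, "ty": 2.5, "tz": -1, "ax": 0, "ay": 0, "az": 0.05},
    {"claw": -1, "tx": 0, "ty": 0, "tz": 0, "ax": 0, "ay": 0, "az": 0.05},
    {"claw": -1, "tx": 0, "ty": 0, "tz": 0, "ax": 0, "ay": 0, "az": 0.05},
    {"claw": -1, "tx": 0, "ty": 0, "tz": 0, "ax": 0, "ay": 0, "az": 0.05},
    {"claw": -1, "tx": 0, "ty": 0, "tz": 0, "ax": 0, "ay": 0, "az": 0.05},
  ],
)

```text
clock: 19.9
ee_pos: [0.6251, -0.086, 0.146]
tcp_rot: [-3.14, 0.003, -0.354]
contact_force: [3.5, 2.7, -11.2]
opening: 0.0149
grasp_force: 60.0
```

Run:
```python
from m import *
go(.6255,-.087,.148,-.005)
```

```text
t 19.9 pos [ 0.6251 -0.086   0.146 ] rot [-3.1401  0.0026 -0.3537] open 0.01490812752167401 shift [ 0.7  0.8 -2. ] az -0.349 F [  3.4654   2.7337 -11.1772] M [ 0.8347 -0.7511  0.2775] q6 1.100415816359162
```

step_arm(
  deltas=[
    {"claw": -1, "tx": 0, "ty": 0, "tz": 0, "ax": 0, "ay": 0, "az": 0.05},
    {"claw": -1, "tx": 0, "ty": 0, "tz": 0, "ax": 0, "ay": 0, "az": 0.05},
    {"claw": -1, "tx": 0, "ty": 0, "tz": 0, "ax": 0, "ay": 0, "az": 0.05},
    {"claw": -1, "tx": 0, "ty": 0, "tz": 0, "ax": 0, "ay": 0, "az": 0.05},
    {"claw": -1, "tx": 0, "ty": 0, "tz": 0, "ax": 0, "ay": 0, "az": 0.05},
  ],
)

```text
clock: 20.4
ee_pos: [0.6255, -0.0852, 0.146]
tcp_rot: [-3.139, 0.002, -0.603]
contact_force: [3.0, 5.2, -11.0]
opening: 0.0149
grasp_force: 60.0
```

Run:
```python
from m import *
go(.6255,-.087,.148,-.005)
```

```text
t 20.4 pos [ 0.6255 -0.0852  0.146 ] rot [-3.1395  0.0025 -0.6034] open 0.014933296779367236 shift [ 1.   1.5 -2. ] az -0.598 F [  2.9987   5.2458 -11.039 ] M [ 1.342  -0.9475  0.2758] q6 0.850423826551399
```

step_arm(
  deltas=[
    {"claw": -1, "tx": 0, "ty": 0, "tz": 0, "ax": 0, "ay": 0, "az": 0.05},
    {"claw": -1, "tx": 0, "ty": 0, "tz": 0, "ax": 0, "ay": 0, "az": 0.05},
    {"claw": -1, "tx": 0, "ty": 0, "tz": 0, "ax": 0, "ay": 0, "az": 0.05},
    {"claw": -1, "tx": 0, "ty": 0, "tz": 0, "ax": 0, "ay": 0, "az": 0.05},
    {"claw": -1, "tx": 0, "ty": 0, "tz": 0, "ax": 0, "ay": 0, "az": 0.05},
  ],
)

```text
clock: 20.9
ee_pos: [0.6262, -0.0846, 0.146]
tcp_rot: [-3.139, 0.002, -0.853]
contact_force: [3.5, 6.5, -13.1]
opening: 0.0152
grasp_force: 59.9
```

Run:
```python
from m import *
go(.6265,.1338,.148,-.49)
```

```text
t 20.9 pos [ 0.6262 -0.0846  0.146 ] rot [-3.1385  0.0025 -0.853 ] open 0.015224695192049812 shift [-164.3 -143.9   -1.1] az -0.363 F [  3.5397   6.4586 -13.1101] M [ 1.7826 -1.2866  0.251 ] q6 0.6004514163799678
```

```bash
cat >> m.py <<'E'
def transit(x,y,yaw,n=6):
    s=read_state(); p=s["ee_pos"][:2]; a=s["tcp_rot"][2]; d=(np.array([x,y])-p)*1000; turn=(a-yaw)
    wts=np.array([.6,1,1.2,1.2,1,.6])[:n]; wts/=wts.sum()
    k=int(np.ceil(abs(turn)/.14)); azs=[turn/k]*k if k else []; azs+=[0]*9
    for i in range(n):
        v=d*wts[i]; c,q=np.cos(a),np.sin(a)
        print("tx",round(v@[c,q],1),"ty",round(v@[q,-c],1),"az",round(azs[i],3)); a-=azs[i]
E
python3 - <<'E'
from m import *
transit(.6278,.1335,-.494)
E
```

```text
tx -17.5 ty -15.5 az -0.12
tx -25.8 ty -29.1 az -0.12
tx -26.6 ty -38.4 az -0.12
tx -21.8 ty -41.3 az 0
tx -18.2 ty -34.4 az 0
tx -10.9 ty -20.7 az 0
```

step_arm(
  deltas=[
    {"claw": -0.1, "tx": 0, "ty": 0, "tz": 0, "ax": 0, "ay": 0, "az": 0},
    {"claw": -0.1, "tx": 0, "ty": 0, "tz": 0, "ax": 0, "ay": 0, "az": 0},
    {"claw": -0.1, "tx": 0, "ty": 0, "tz": -25, "ax": 0, "ay": 0, "az": 0},
    {"claw": -0.1, "tx": 0, "ty": 0, "tz": -27, "ax": 0, "ay": 0, "az": 0},
    {"claw": -0.1, "tx": -17.5, "ty": -15.5, "tz": 0, "ax": 0, "ay": 0, "az": -0.12},
  ],
)

```text
clock: 21.4
ee_pos: [0.6285, -0.0664, 0.2068]
tcp_rot: [-3.135, -0.009, -0.731]
contact_force: [-0.0, 0.7, 0.3]
opening: 0.0382
grasp_force: 0.0
```

step_arm(
  deltas=[
    {"claw": -0.1, "tx": -26, "ty": -29, "tz": 0, "ax": 0, "ay": 0, "az": -0.12},
    {"claw": -0.1, "tx": -26.5, "ty": -38.5, "tz": 0, "ax": 0, "ay": 0, "az": -0.12},
    {"claw": -0.1, "tx": -22, "ty": -41.5, "tz": 0, "ax": 0, "ay": 0, "az": 0},
    {"claw": -0.1, "tx": -18, "ty": -34.5, "tz": 0, "ax": 0, "ay": 0, "az": 0},
    {"claw": -0.1, "tx": -11, "ty": -20.5, "tz": 0, "ax": 0, "ay": 0, "az": 0},
  ],
)

```text
clock: 21.9
ee_pos: [0.6273, 0.1332, 0.2022]
tcp_rot: [-3.14, -0.002, -0.49]
contact_force: [0.5, 0.2, -0.8]
opening: 0.0384
grasp_force: 0.0
```

step_arm(
  deltas=[
    {"claw": -0.1, "tx": 0, "ty": 0, "tz": 15, "ax": 0, "ay": 0, "az": 0},
    {"claw": -0.1, "tx": 0, "ty": 0, "tz": 0, "ax": 0, "ay": 0, "az": 0},
    {"claw": -0.1, "tx": 0, "ty": 0, "tz": 0, "ax": 0, "ay": 0, "az": 0},
    {"claw": -0.1, "tx": 0, "ty": 0, "tz": 0, "ax": 0, "ay": 0, "az": 0},
    {"claw": -0.1, "tx": 0, "ty": 0, "tz": 0, "ax": 0, "ay": 0, "az": 0},
  ],
)

```text
clock: 22.4
ee_pos: [0.6274, 0.1298, 0.1864]
tcp_rot: [-3.141, -0.001, -0.494]
contact_force: [-0.8, 0.1, 0.2]
opening: 0.0383
grasp_force: 0.0
```

Run:
```python
from m import *
go(.6278,.1335,.147,-.494)
```

```text
t 22.4 pos [0.6274 0.1298 0.1864] rot [-3.1405 -0.0012 -0.4936] open 0.03830948516844278 shift [-1.4 -3.4 39.5] az 0.0 F [-0.7768  0.1209  0.2335] M [-0.0166  0.0141 -0.0057] q6 0.6207105844818661
```

step_arm(
  deltas=[
    {"claw": -0.1, "tx": -1.4, "ty": -3.4, "tz": 18, "ax": 0, "ay": 0, "az": 0},
    {"claw": -0.1, "tx": 0, "ty": 0, "tz": 18, "ax": 0, "ay": 0, "az": 0},
    {"claw": -0.1, "tx": 0, "ty": 0, "tz": 3, "ax": 0, "ay": 0, "az": 0},
    {"claw": -1, "tx": 0, "ty": 0, "tz": 0, "ax": 0, "ay": 0, "az": 0},
    {"claw": -1, "tx": 0, "ty": 0, "tz": 0, "ax": 0, "ay": 0, "az": 0},
  ],
)

```text
clock: 22.9
ee_pos: [0.6277, 0.1336, 0.1475]
tcp_rot: [3.141, -0.001, -0.493]
contact_force: [1.2, -1.7, -0.7]
opening: 0.015
grasp_force: 59.4
```

step_arm(
  deltas=[
    {"claw": -1, "tx": 0, "ty": 0, "tz": 0, "ax": 0, "ay": 0, "az": 0},
    {"claw": -1, "tx": 0, "ty": 0, "tz": 0, "ax": 0, "ay": 0, "az": 0.04},
    {"claw": -1, "tx": 0, "ty": 0, "tz": 0, "ax": 0, "ay": 0, "az": 0.05},
    {"claw": -1, "tx": 0, "ty": 0, "tz": 0, "ax": 0, "ay": 0, "az": 0.05},
    {"claw": -1, "tx": 0, "ty": 0, "tz": 0, "ax": 0, "ay": 0, "az": 0.05},
  ],
)

```text
clock: 23.4
ee_pos: [0.6278, 0.1338, 0.1475]
tcp_rot: [-3.141, -0.001, -0.684]
contact_force: [0.4, -2.1, -0.4]
opening: 0.0153
grasp_force: 59.5
```

Run:
```python
from m import *
go(.6278,.1335,.147,-.494)
```

```text
t 23.4 pos [0.6278 0.1338 0.1475] rot [-3.1406 -0.0014 -0.6839] open 0.015313784681726457 shift [0.2 0.3 0.5] az -0.19 F [ 0.352  -2.0709 -0.3709] M [-0.5404 -0.1842  0.2655] q6 0.4243882927802205
```

step_arm(
  deltas=[
    {"claw": -1, "tx": 0, "ty": 0, "tz": 0, "ax": 0, "ay": 0, "az": 0.05},
    {"claw": -1, "tx": 0, "ty": 0, "tz": 0, "ax": 0, "ay": 0, "az": 0.05},
    {"claw": -1, "tx": 0, "ty": 0, "tz": 0, "ax": 0, "ay": 0, "az": 0.05},
    {"claw": -1, "tx": 0, "ty": 0, "tz": 0, "ax": 0, "ay": 0, "az": 0.05},
    {"claw": -1, "tx": 0, "ty": 0, "tz": 0, "ax": 0, "ay": 0, "az": 0.05},
  ],
)

```text
clock: 23.9
ee_pos: [0.6282, 0.1341, 0.1475]
tcp_rot: [-3.139, -0.001, -0.934]
contact_force: [0.7, -1.4, -1.6]
opening: 0.0152
grasp_force: 59.5
```

Run:
```python
from m import *
go(.6278,.1335,.147,-.494)
```

```text
t 23.9 pos [0.6282 0.1341 0.1475] rot [-3.1395 -0.0012 -0.9338] open 0.015192860013011933 shift [0.3 0.6 0.5] az -0.44 F [ 0.6716 -1.435  -1.6355] M [-0.4269 -0.3115  0.2294] q6 0.1743538303061076
```

step_arm(
  deltas=[
    {"claw": -1, "tx": 0, "ty": 0, "tz": 0, "ax": 0, "ay": 0, "az": 0.05},
    {"claw": -1, "tx": 0, "ty": 0, "tz": 0, "ax": 0, "ay": 0, "az": 0.05},
    {"claw": -1, "tx": 0, "ty": 0, "tz": 0, "ax": 0, "ay": 0, "az": 0.05},
    {"claw": -1, "tx": 0, "ty": 0, "tz": 0, "ax": 0, "ay": 0, "az": 0.05},
    {"claw": -1, "tx": 0, "ty": 0, "tz": 0, "ax": 0, "ay": 0, "az": 0.05},
  ],
)

```text
clock: 24.4
ee_pos: [0.6285, 0.1343, 0.1474]
tcp_rot: [-3.138, -0.001, -1.184]
contact_force: [2.4, -1.5, -1.4]
opening: 0.0152
grasp_force: 59.4
```

Run:
```python
from m import *
go(.6278,.1335,.147,-.494)
transit(.628,-.087,-.853)
```

```text
t 24.4 pos [0.6285 0.1343 0.1474] rot [-3.1385 -0.0007 -1.1837] open 0.015184348913986897 shift [0.4 0.9 0.4] az -0.69 F [ 2.3687 -1.4749 -1.376 ] M [-0.3375 -0.5264  0.2684] q6 -0.07563032942162741
tx 21.9 ty 9.0 az -0.11
tx 34.7 ty 18.9 az -0.11
tx 38.9 ty 27.1 az -0.11
tx 35.6 ty 31.3 az 0
tx 29.7 ty 26.1 az 0
tx 17.8 ty 15.6 az 0
```

step_arm(
  deltas=[
    {"claw": -0.1, "tx": 0, "ty": 0, "tz": 0, "ax": 0, "ay": 0, "az": 0},
    {"claw": -0.1, "tx": 0, "ty": 0, "tz": 0, "ax": 0, "ay": 0, "az": 0},
    {"claw": -0.1, "tx": 0, "ty": 0, "tz": -25, "ax": 0, "ay": 0, "az": 0},
    {"claw": -0.1, "tx": 0, "ty": 0, "tz": -27, "ax": 0, "ay": 0, "az": 0},
    {"claw": -0.1, "tx": 22, "ty": 9, "tz": 0, "ax": 0, "ay": 0, "az": -0.11},
  ],
)

```text
clock: 24.9
ee_pos: [0.6299, 0.1128, 0.2035]
tcp_rot: [-3.132, -0.002, -1.065]
contact_force: [0.5, -0.4, -1.0]
opening: 0.0382
grasp_force: 0.0
```

step_arm(
  deltas=[
    {"claw": -0.1, "tx": 34.5, "ty": 19, "tz": 0, "ax": 0, "ay": 0, "az": -0.11},
    {"claw": -0.1, "tx": 39, "ty": 27, "tz": 0, "ax": 0, "ay": 0, "az": -0.11},
    {"claw": -0.1, "tx": 35.5, "ty": 31.5, "tz": 0, "ax": 0, "ay": 0, "az": 0},
    {"claw": -0.1, "tx": 29.5, "ty": 26, "tz": 0, "ax": 0, "ay": 0, "az": 0},
    {"claw": -0.1, "tx": 18, "ty": 15.5, "tz": 0, "ax": 0, "ay": 0, "az": 0},
  ],
)

```text
clock: 25.4
ee_pos: [0.6265, -0.0897, 0.199]
tcp_rot: [-3.141, -0.001, -0.854]
contact_force: [1.6, 0.5, -0.9]
opening: 0.038
grasp_force: 0.0
```

step_arm(
  deltas=[
    {"claw": -0.1, "tx": 0, "ty": 0, "tz": 15, "ax": 0, "ay": 0, "az": 0},
    {"claw": -0.1, "tx": 0, "ty": 0, "tz": 0, "ax": 0, "ay": 0, "az": 0},
    {"claw": -0.1, "tx": 0, "ty": 0, "tz": 0, "ax": 0, "ay": 0, "az": 0},
    {"claw": -0.1, "tx": 0, "ty": 0, "tz": 0, "ax": 0, "ay": 0, "az": 0},
    {"claw": -0.1, "tx": 0, "ty": 0, "tz": 0, "ax": 0, "ay": 0, "az": 0},
  ],
)

```text
clock: 25.9
ee_pos: [0.6273, -0.0862, 0.1842]
tcp_rot: [-3.141, -0.001, -0.851]
contact_force: [0.5, -0.2, -0.8]
opening: 0.0384
grasp_force: 0.0
```

Run:
```python
from m import *
go(.628,-.0868,.147,-.853)
```

```text
t 25.9 pos [ 0.6273 -0.0862  0.1842] rot [-3.1406 -0.0008 -0.8514] open 0.03837489531088851 shift [ 0.9 -0.1 37.2] az 0.002 F [ 0.468  -0.1565 -0.8367] M [-0.0031  0.0214  0.0454] q6 0.6007446324098878
```

step_arm(
  deltas=[
    {"claw": -0.1, "tx": 1, "ty": 0, "tz": 18, "ax": 0, "ay": 0, "az": 0},
    {"claw": -0.1, "tx": 0, "ty": 0, "tz": 16, "ax": 0, "ay": 0, "az": 0},
    {"claw": -0.1, "tx": 0, "ty": 0, "tz": 3, "ax": 0, "ay": 0, "az": 0},
    {"claw": -1, "tx": 0, "ty": 0, "tz": 0, "ax": 0, "ay": 0, "az": 0},
    {"claw": -1, "tx": 0, "ty": 0, "tz": 0, "ax": 0, "ay": 0, "az": 0},
  ],
)

```text
clock: 26.4
ee_pos: [0.6285, -0.0871, 0.1474]
tcp_rot: [-3.139, -0.001, -0.852]
contact_force: [2.4, 0.6, -2.6]
opening: 0.0148
grasp_force: 60.7
```

step_arm(
  deltas=[
    {"claw": -1, "tx": 0, "ty": 0, "tz": 0, "ax": 0, "ay": 0, "az": 0},
    {"claw": -1, "tx": 0, "ty": 0, "tz": 0, "ax": 0, "ay": 0, "az": 0.05},
    {"claw": -1, "tx": 0, "ty": 0, "tz": 0, "ax": 0, "ay": 0, "az": 0.05},
    {"claw": -1, "tx": 0, "ty": 0, "tz": 0, "ax": 0, "ay": 0, "az": 0.05},
    {"claw": -1, "tx": 0, "ty": 0, "tz": 0, "ax": 0, "ay": 0, "az": 0.05},
  ],
)

```text
clock: 26.9
ee_pos: [0.6285, -0.0871, 0.1474]
tcp_rot: [-3.139, -0.001, -1.053]
contact_force: [1.4, 2.2, -0.6]
opening: 0.0153
grasp_force: 61.0
```

Run:
```python
from m import *
go(.628,-.0868,.147,-.853)
```

```text
t 26.9 pos [ 0.6285 -0.0871  0.1474] rot [-3.1391 -0.001  -1.0532] open 0.015289026198264083 shift [-0.5  0.3  0.4] az -0.2 F [ 1.3987  2.1948 -0.631 ] M [ 0.5729 -0.3456  0.2797] q6 0.4007863521682219
```

step_arm(
  deltas=[
    {"claw": -1, "tx": 0, "ty": 0, "tz": 0, "ax": 0, "ay": 0, "az": 0.05},
    {"claw": -1, "tx": 0, "ty": 0, "tz": 0, "ax": 0, "ay": 0, "az": 0.05},
    {"claw": -1, "tx": 0, "ty": 0, "tz": 0, "ax": 0, "ay": 0, "az": 0.05},
    {"claw": -1, "tx": 0, "ty": 0, "tz": 0, "ax": 0, "ay": 0, "az": 0.05},
    {"claw": -1, "tx": 0, "ty": 0, "tz": 0, "ax": 0, "ay": 0, "az": 0.05},
  ],
)

```text
clock: 27.4
ee_pos: [0.6285, -0.0871, 0.1474]
tcp_rot: [-3.139, -0.0, -1.303]
contact_force: [1.7, 1.8, -1.6]
opening: 0.0147
grasp_force: 61.0
```

Run:
```python
from m import *
go(.628,-.0868,.147,-.853)
```

```text
t 27.4 pos [ 0.6285 -0.0871  0.1474] rot [-3.1389 -0.0004 -1.3029] open 0.014717051684088144 shift [-0.5  0.4  0.4] az -0.45 F [ 1.7234  1.8411 -1.6343] M [ 0.5888 -0.3424  0.2968] q6 0.15099528332313844
```

step_arm(
  deltas=[
    {"claw": -1, "tx": 0, "ty": 0, "tz": 0, "ax": 0, "ay": 0, "az": 0.04},
    {"claw": -1, "tx": 0, "ty": 0, "tz": 0, "ax": 0, "ay": 0, "az": 0.04},
    {"claw": -1, "tx": 0, "ty": 0, "tz": 0, "ax": 0, "ay": 0, "az": 0.04},
    {"claw": -1, "tx": 0, "ty": 0, "tz": 0, "ax": 0, "ay": 0, "az": 0.04},
    {"claw": -1, "tx": 0, "ty": 0, "tz": 0, "ax": 0, "ay": 0, "az": 0.04},
  ],
)

```text
clock: 27.9
ee_pos: [0.6285, -0.0871, 0.1474]
tcp_rot: [-3.139, 0.0, -1.502]
contact_force: [2.4, 2.1, -1.4]
opening: 0.0153
grasp_force: 61.0
```

Run:
```python
from m import *
go(.628,-.0868,.147,-.853)
transit(.629,.1337,-1.184)
```

```text
t 27.9 pos [ 0.6285 -0.0871  0.1474] rot [-3.1388  0.0001 -1.5023] open 0.015339228317236405 shift [-0.3  0.5  0.4] az -0.649 F [ 2.4215  2.1109 -1.3924] M [ 0.5911 -0.3475  0.3965] q6 -0.048466190830526744
tx -23.6 ty -1.7 az -0.106
tx -38.8 ty -6.9 az -0.106
tx -45.4 ty -13.2 az -0.106
tx -43.8 ty -17.9 az 0
tx -36.5 ty -14.9 az 0
tx -21.9 ty -9.0 az 0
```

step_arm(
  deltas=[
    {"claw": -0.1, "tx": 0, "ty": 0, "tz": 0, "ax": 0, "ay": 0, "az": 0},
    {"claw": -0.1, "tx": 0, "ty": 0, "tz": 0, "ax": 0, "ay": 0, "az": 0},
    {"claw": -0.1, "tx": 0, "ty": 0, "tz": -25, "ax": 0, "ay": 0, "az": 0},
    {"claw": -0.1, "tx": 0, "ty": 0, "tz": -27, "ax": 0, "ay": 0, "az": 0},
    {"claw": -0.1, "tx": -23.5, "ty": -1.5, "tz": 0, "ax": 0, "ay": 0, "az": -0.106},
  ],
)

```text
clock: 28.4
ee_pos: [0.6296, -0.0663, 0.2034]
tcp_rot: [-3.133, -0.003, -1.396]
contact_force: [-0.0, 0.4, -0.6]
opening: 0.0384
grasp_force: 0.0
```

step_arm(
  deltas=[
    {"claw": -0.1, "tx": -39, "ty": -7, "tz": 0, "ax": 0, "ay": 0, "az": -0.106},
    {"claw": -0.1, "tx": -45.5, "ty": -13, "tz": 0, "ax": 0, "ay": 0, "az": -0.106},
    {"claw": -0.1, "tx": -44, "ty": -18, "tz": 0, "ax": 0, "ay": 0, "az": 0},
    {"claw": -0.1, "tx": -36.5, "ty": -15, "tz": 0, "ax": 0, "ay": 0, "az": 0},
    {"claw": -0.1, "tx": -22, "ty": -9, "tz": 0, "ax": 0, "ay": 0, "az": 0},
  ],
)

```text
clock: 28.9
ee_pos: [0.6275, 0.1361, 0.1989]
tcp_rot: [-3.141, -0.0, -1.182]
contact_force: [-0.5, 0.0, 0.1]
opening: 0.0383
grasp_force: 0.0
```

step_arm(
  deltas=[
    {"claw": -0.1, "tx": 0, "ty": 0, "tz": 15, "ax": 0, "ay": 0, "az": 0},
    {"claw": -0.1, "tx": 0, "ty": 0, "tz": 0, "ax": 0, "ay": 0, "az": 0},
    {"claw": -0.1, "tx": 0, "ty": 0, "tz": 0, "ax": 0, "ay": 0, "az": 0},
    {"claw": -0.1, "tx": 0, "ty": 0, "tz": 0, "ax": 0, "ay": 0, "az": 0},
    {"claw": -0.1, "tx": 0, "ty": 0, "tz": 0, "ax": 0, "ay": 0, "az": 0},
  ],
)

```text
clock: 29.4
ee_pos: [0.6282, 0.1328, 0.1843]
tcp_rot: [-3.14, -0.0, -1.186]
contact_force: [-0.8, -0.4, -0.6]
opening: 0.0384
grasp_force: 0.0
```

Run:
```python
from m import *
go(.629,.1337,.147,-1.184)
```

```text
t 29.4 pos [0.6282 0.1328 0.1843] rot [-3.1404 -0.0001 -1.1857] open 0.038405930465427146 shift [-0.5 -1.1 37.3] az -0.002 F [-0.7509 -0.3857 -0.557 ] M [-0.0141  0.051  -0.0399] q6 -0.07512234782342239
```

step_arm(
  deltas=[
    {"claw": -0.1, "tx": -0.5, "ty": -1, "tz": 18, "ax": 0, "ay": 0, "az": 0},
    {"claw": -0.1, "tx": 0, "ty": 0, "tz": 16, "ax": 0, "ay": 0, "az": 0},
    {"claw": -0.1, "tx": 0, "ty": 0, "tz": 3, "ax": 0, "ay": 0, "az": 0},
    {"claw": -1, "tx": 0, "ty": 0, "tz": 0, "ax": 0, "ay": 0, "az": 0},
    {"claw": -1, "tx": 0, "ty": 0, "tz": 0, "ax": 0, "ay": 0, "az": 0},
  ],
)

```text
clock: 29.9
ee_pos: [0.6286, 0.134, 0.1474]
tcp_rot: [3.142, -0.0, -1.185]
contact_force: [-0.8, -0.6, -1.9]
opening: 0.0152
grasp_force: 59.8
```

step_arm(
  deltas=[
    {"claw": -1, "tx": 0, "ty": 0, "tz": 0, "ax": 0, "ay": 0, "az": 0},
    {"claw": -1, "tx": 0, "ty": 0, "tz": 0, "ax": 0, "ay": 0, "az": 0.03},
    {"claw": -1, "tx": 0, "ty": 0, "tz": 0, "ax": 0, "ay": 0, "az": 0.03},
    {"claw": -1, "tx": 0, "ty": 0, "tz": 0, "ax": 0, "ay": 0, "az": 0.03},
    {"claw": -1, "tx": 0, "ty": 0, "tz": 0, "ax": 0, "ay": 0, "az": 0.03},
  ],
)

```text
clock: 30.4
ee_pos: [0.6287, 0.134, 0.1473]
tcp_rot: [-3.141, -0.001, -1.307]
contact_force: [-1.5, -3.6, 5.2]
opening: 0.0152
grasp_force: 60.6
```

Run:
```python
from m import *
go(.629,.1337,.147,-1.184)
```

```text
t 30.4 pos [0.6287 0.134  0.1473] rot [-3.1409 -0.0007 -1.3068] open 0.015205770585697293 shift [ 0.4 -0.2  0.3] az -0.123 F [-1.5462 -3.6187  5.1721] M [-0.8931  0.5626  0.3699] q6 -0.19816024879802557
```

step_arm(
  deltas=[
    {"claw": -1, "tx": 0, "ty": 0, "tz": 0, "ax": 0, "ay": 0, "az": 0.03},
    {"claw": -1, "tx": 0, "ty": 0, "tz": 0, "ax": 0, "ay": 0, "az": 0.03},
    {"claw": -1, "tx": 0, "ty": 0, "tz": 0, "ax": 0, "ay": 0, "az": 0.03},
    {"claw": -1, "tx": 0, "ty": 0, "tz": 0, "ax": 0, "ay": 0, "az": 0.03},
    {"claw": -1, "tx": 0, "ty": 0, "tz": 0, "ax": 0, "ay": 0, "az": 0.03},
  ],
)

```text
clock: 30.9
ee_pos: [0.6289, 0.1341, 0.1473]
tcp_rot: [-3.14, -0.001, -1.457]
contact_force: [-1.9, -3.8, 4.9]
opening: 0.0153
grasp_force: 60.8
```

Run:
```python
from m import *
go(.629,.1337,.147,-1.184)
```

```text
t 30.9 pos [0.6289 0.1341 0.1473] rot [-3.1404 -0.0006 -1.4567] open 0.015339406106683003 shift [ 0.4 -0.1  0.3] az -0.273 F [-1.9156 -3.8318  4.9021] M [-0.9457  0.4676  0.3795] q6 -0.34812692498091524
```

step_arm(
  deltas=[
    {"claw": -1, "tx": 0, "ty": 0, "tz": 0, "ax": 0, "ay": 0, "az": 0.03},
    {"claw": -1, "tx": 0, "ty": 0, "tz": 0, "ax": 0, "ay": 0, "az": 0.03},
    {"claw": -1, "tx": 0, "ty": 0, "tz": 0, "ax": 0, "ay": 0, "az": 0.03},
    {"claw": -1, "tx": 0, "ty": 0, "tz": 0, "ax": 0, "ay": 0, "az": 0.03},
    {"claw": -1, "tx": 0, "ty": 0, "tz": 0, "ax": 0, "ay": 0, "az": 0.03},
  ],
)

```text
clock: 31.4
ee_pos: [0.6291, 0.1341, 0.1473]
tcp_rot: [-3.14, -0.0, -1.607]
contact_force: [-1.0, -2.7, 4.7]
opening: 0.0154
grasp_force: 60.8
```

Run:
```python
from m import *
go(.629,.1337,.147,-1.184)
```

```text
t 31.4 pos [0.6291 0.1341 0.1473] rot [-3.14   -0.0003 -1.6067] open 0.015407178919961392 shift [0.4 0.1 0.3] az -0.423 F [-0.9892 -2.7348  4.6945] M [-0.9796  0.3562  0.4326] q6 -0.49806611937999623
```

Run:
```python
from m import *
for i in range(8):
    viewer.capture("side"); s=read_state(); print(round(s["clock"],2),s["torque"][2].round(4),s["tcp_rot"][2].round(4))
transit(.628,-.0868,-1.502)
```

```text
31.45 0.2409 -1.6077
31.5 0.1069 -1.6065
31.55 0.1542 -1.6064
31.6 0.2257 -1.6064
31.65 0.1846 -1.6064
31.7 0.216 -1.6064
31.75 0.2376 -1.6065
31.8 0.1565 -1.6064
tx 23.7 ty -0.7 az -0.104
tx 39.3 ty 2.9 az 0
tx 47.2 ty 3.5 az 0
tx 47.2 ty 3.5 az 0
tx 39.3 ty 2.9 az 0
tx 23.6 ty 1.7 az 0
```

step_arm(
  deltas=[
    {"claw": -0.1, "tx": 0, "ty": 0, "tz": 0, "ax": 0, "ay": 0, "az": 0},
    {"claw": -0.1, "tx": 0, "ty": 0, "tz": 0, "ax": 0, "ay": 0, "az": 0},
    {"claw": -0.1, "tx": 0, "ty": 0, "tz": -25, "ax": 0, "ay": 0, "az": 0},
    {"claw": -0.1, "tx": 0, "ty": 0, "tz": -27, "ax": 0, "ay": 0, "az": 0},
    {"claw": -0.1, "tx": 23.5, "ty": -0.5, "tz": 0, "ax": 0, "ay": 0, "az": -0.104},
  ],
)

```text
clock: 32.3
ee_pos: [0.6309, 0.1137, 0.2023]
tcp_rot: [-3.133, 0.003, -1.495]
contact_force: [0.0, -0.5, 0.7]
opening: 0.0385
grasp_force: 0.0
```

step_arm(
  deltas=[
    {"claw": -0.1, "tx": 39.5, "ty": 3, "tz": 0, "ax": 0, "ay": 0, "az": 0},
    {"claw": -0.1, "tx": 47, "ty": 3.5, "tz": 0, "ax": 0, "ay": 0, "az": 0},
    {"claw": -0.1, "tx": 47, "ty": 3.5, "tz": 0, "ax": 0, "ay": 0, "az": 0},
    {"claw": -0.1, "tx": 39.5, "ty": 3, "tz": 0, "ax": 0, "ay": 0, "az": 0},
    {"claw": -0.1, "tx": 23.5, "ty": 1.5, "tz": 0, "ax": 0, "ay": 0, "az": 0},
  ],
)

```text
clock: 32.8
ee_pos: [0.6274, -0.0884, 0.1979]
tcp_rot: [-3.141, 0.001, -1.504]
contact_force: [-0.0, 1.0, 0.7]
opening: 0.0384
grasp_force: 0.0
```

step_arm(
  deltas=[
    {"claw": -0.1, "tx": 0, "ty": 0, "tz": 15, "ax": 0, "ay": 0, "az": 0},
    {"claw": -0.1, "tx": 0, "ty": 0, "tz": 0, "ax": 0, "ay": 0, "az": 0},
    {"claw": -0.1, "tx": 0, "ty": 0, "tz": 0, "ax": 0, "ay": 0, "az": 0},
    {"claw": -0.1, "tx": 0, "ty": 0, "tz": 0, "ax": 0, "ay": 0, "az": 0},
    {"claw": -0.1, "tx": 0, "ty": 0, "tz": 0, "ax": 0, "ay": 0, "az": 0},
  ],
)

```text
clock: 33.3
ee_pos: [0.628, -0.0854, 0.184]
tcp_rot: [-3.14, -0.0, -1.5]
contact_force: [0.7, 0.7, -0.4]
opening: 0.0386
grasp_force: 0.0
```

Run:
```python
from m import *
go(.6285,-.087,.147,-1.502)
```

```text
t 33.3 pos [ 0.628  -0.0854  0.184 ] rot [-3.1404 -0.     -1.4997] open 0.03864232862925459 shift [ 1.6 -0.4 37. ] az 0.002 F [ 0.71    0.6821 -0.4342] M [ 0.0368 -0.0137  0.0227] q6 -0.04875333766310776
```

step_arm(
  deltas=[
    {"claw": -0.1, "tx": 1.5, "ty": -0.5, "tz": 18, "ax": 0, "ay": 0, "az": 0},
    {"claw": -0.1, "tx": 0, "ty": 0, "tz": 16, "ax": 0, "ay": 0, "az": 0},
    {"claw": -0.1, "tx": 0, "ty": 0, "tz": 3, "ax": 0, "ay": 0, "az": 0},
    {"claw": -1, "tx": 0, "ty": 0, "tz": 0, "ax": 0, "ay": 0, "az": 0},
    {"claw": -1, "tx": 0, "ty": 0, "tz": 0, "ax": 0, "ay": 0, "az": 0},
  ],
)

```text
clock: 33.8
ee_pos: [0.6286, -0.0874, 0.1474]
tcp_rot: [-3.14, -0.0, -1.5]
contact_force: [0.8, -0.4, -1.1]
opening: 0.015
grasp_force: 58.9
```

step_arm(
  deltas=[
    {"claw": -1, "tx": 0, "ty": 0, "tz": 0, "ax": 0, "ay": 0, "az": 0},
    {"claw": -1, "tx": 0, "ty": 0, "tz": 0, "ax": 0, "ay": 0, "az": 0.02},
    {"claw": -1, "tx": 0, "ty": 0, "tz": 0, "ax": 0, "ay": 0, "az": 0.02},
    {"claw": -1, "tx": 0, "ty": 0, "tz": 0, "ax": 0, "ay": 0, "az": 0.02},
    {"claw": -1, "tx": 0, "ty": 0, "tz": 0, "ax": 0, "ay": 0, "az": 0.02},
  ],
)

```text
clock: 34.3
ee_pos: [0.6286, -0.0874, 0.1473]
tcp_rot: [-3.14, -0.0, -1.582]
contact_force: [-0.3, 2.3, 4.4]
opening: 0.0151
grasp_force: 59.9
```

Run:
```python
from m import *
go(.6285,-.087,.147,-1.502)
```

```text
t 34.3 pos [ 0.6286 -0.0874  0.1473] rot [-3.14   -0.     -1.5817] open 0.015056087590497898 shift [-0.4  0.1  0.3] az -0.08 F [-0.338   2.2861  4.389 ] M [0.5538 0.2996 0.3895] q6 -0.12746259550543182
```

step_arm(
  deltas=[
    {"claw": -1, "tx": 0, "ty": 0, "tz": 0, "ax": 0, "ay": 0, "az": 0.01},
    {"claw": -1, "tx": 0, "ty": 0, "tz": 0, "ax": 0, "ay": 0, "az": 0.01},
    {"claw": -1, "tx": 0, "ty": 0, "tz": 0, "ax": 0, "ay": 0, "az": 0.01},
    {"claw": -1, "tx": 0, "ty": 0, "tz": 0, "ax": 0, "ay": 0, "az": 0.01},
    {"claw": -1, "tx": 0, "ty": 0, "tz": 0, "ax": 0, "ay": 0, "az": 0.01},
  ],
)

```text
clock: 34.8
ee_pos: [0.6286, -0.0874, 0.1473]
tcp_rot: [-3.14, 0.0, -1.631]
contact_force: [-1.2, 2.3, 5.0]
opening: 0.0152
grasp_force: 60.1
```

```bash
cat > fit.py <<'E'
import numpy as np, sys
from scipy.optimize import least_squares
# knob, L, R, torque
D=[("L",.244,0,.2495),("L",.494,0,.3015),("R",.494,.105,.2953),("R",.494,.354,.2775),("R",.494,.603,.2758),("R",.494,.853,.251),
("L",.684,.853,.2655),("L",.934,.853,.2294),("L",1.184,.853,.2684),("R",1.184,1.053,.2797),("R",1.184,1.303,.2968),("R",1.184,1.502,.3965),
("L",1.307,1.502,.3699),("L",1.457,1.502,.3795),("L",1.607,1.502,.4326)]
def fit(D,same=True):
    def res(p):
        c,dl,dr=p; o=[]
        for k,L,R,t in D:
            F=lambda th:(6*np.clip((th-c)/.02,0,1)+28*max(th-c,0))
            fl=F(.7045*L+.2955*R); fr=F(.2955*L+.7045*R)
            o.append((dl if k=="L" else dr)+.008*((.7045*fl+.2955*fr) if k=="L" else (.2955*fl+.7045*fr))-t)
        return np.array(o+[(dl-dr)/.02*.02])
    best=[]
    for c in np.arange(.95,1.45,.02):
        r=least_squares(lambda q:res([c,*q]),[.27,.27]); best.append((round(c,2),round(np.sqrt(2*r.cost/len(D)),4),r.x.round(3)))
    return best
E
python3 - <<'E'
from m import *
from fit import *
go(.6285,-.087,.147,-1.502)
for b in fit(D): print(*b)
E
```

```text
t 34.8 pos [ 0.6286 -0.0874  0.1473] rot [-3.1401  0.0001 -1.631 ] open 0.015216202485739764 shift [-0.4  0.1  0.3] az -0.129 F [-1.2075  2.3004  4.9978] M [0.7571 0.3193 0.4051] q6 -0.17676218015759054
0.95 0.0341 [0.243 0.247]
0.97 0.0326 [0.245 0.249]
0.99 0.0311 [0.248 0.251]
1.01 0.0298 [0.25  0.253]
1.03 0.0286 [0.252 0.255]
1.05 0.0274 [0.254 0.257]
1.07 0.0261 [0.256 0.259]
1.09 0.0232 [0.262 0.265]
1.11 0.0228 [0.264 0.267]
1.13 0.0225 [0.265 0.269]
1.15 0.0225 [0.267 0.271]
1.17 0.0226 [0.269 0.273]
1.19 0.0229 [0.27  0.274]
1.21 0.0227 [0.272 0.276]
1.23 0.023 [0.274 0.278]
1.25 0.0238 [0.276 0.28 ]
1.27 0.0259 [0.278 0.286]
1.29 0.0279 [0.279 0.287]
1.31 0.0292 [0.281 0.288]
1.33 0.0305 [0.283 0.289]
1.35 0.0325 [0.285 0.289]
1.37 0.0362 [0.289 0.29 ]
1.39 0.0378 [0.291 0.291]
1.41 0.0432 [0.292 0.296]
1.43 0.0443 [0.294 0.296]
```

step_arm(
  deltas=[
    {"claw": -1, "tx": 0, "ty": 0, "tz": 0, "ax": 0, "ay": 0, "az": 0.008},
    {"claw": -1, "tx": 0, "ty": 0, "tz": 0, "ax": 0, "ay": 0, "az": 0.008},
    {"claw": -1, "tx": 0, "ty": 0, "tz": 0, "ax": 0, "ay": 0, "az": 0.008},
    {"claw": -1, "tx": 0, "ty": 0, "tz": 0, "ax": 0, "ay": 0, "az": 0.008},
    {"claw": -1, "tx": 0, "ty": 0, "tz": 0, "ax": 0, "ay": 0, "az": 0.008},
  ],
)

```text
clock: 35.3
ee_pos: [0.6285, -0.0874, 0.1473]
tcp_rot: [-3.14, 0.0, -1.671]
contact_force: [-1.2, 3.1, 4.5]
opening: 0.0152
grasp_force: 60.2
```

Run:
```python
from m import *
go(.6285,-.087,.147,-1.502)
```

```text
t 35.3 pos [ 0.6285 -0.0874  0.1473] rot [-3.1401  0.0001 -1.6709] open 0.015227033555213754 shift [-0.4  0.1  0.3] az -0.169 F [-1.2289  3.1294  4.5435] M [0.7034 0.2867 0.4631] q6 -0.2166588379601922
```

step_arm(
  deltas=[
    {"claw": -1, "tx": 0, "ty": 0, "tz": 0, "ax": 0, "ay": 0, "az": 0.008},
    {"claw": -1, "tx": 0, "ty": 0, "tz": 0, "ax": 0, "ay": 0, "az": 0.008},
    {"claw": -1, "tx": 0, "ty": 0, "tz": 0, "ax": 0, "ay": 0, "az": 0.008},
    {"claw": -1, "tx": 0, "ty": 0, "tz": 0, "ax": 0, "ay": 0, "az": 0.008},
    {"claw": -1, "tx": 0, "ty": 0, "tz": 0, "ax": 0, "ay": 0, "az": 0.008},
  ],
)

```text
clock: 35.8
ee_pos: [0.6285, -0.0875, 0.1473]
tcp_rot: [-3.14, 0.0, -1.711]
contact_force: [-1.1, 1.9, 6.0]
opening: 0.0155
grasp_force: 60.2
```

Run:
```python
from m import *
go(.6285,-.087,.147,-1.502)
transit(.629,.134,-1.607)
```

```text
t 35.8 pos [ 0.6285 -0.0875  0.1473] rot [-3.1401  0.0002 -1.7109] open 0.015512867715404291 shift [-0.5  0.1  0.3] az -0.209 F [-1.0802  1.8842  6.0427] M [0.6734 0.3086 0.4422] q6 -0.2566452966242365
tx -23.5 ty 3.3 az -0.104
tx -39.5 ty 1.3 az 0
tx -47.4 ty 1.6 az 0
tx -47.4 ty 1.6 az 0
tx -39.5 ty 1.3 az 0
tx -23.7 ty 0.8 az 0
```

Now L from 1.607, with slow readings.

step_arm(
  deltas=[
    {"claw": -0.1, "tx": 0, "ty": 0, "tz": 0, "ax": 0, "ay": 0, "az": 0},
    {"claw": -0.1, "tx": 0, "ty": 0, "tz": 0, "ax": 0, "ay": 0, "az": 0},
    {"claw": -0.1, "tx": 0, "ty": 0, "tz": -25, "ax": 0, "ay": 0, "az": 0},
    {"claw": -0.1, "tx": 0, "ty": 0, "tz": -27, "ax": 0, "ay": 0, "az": 0},
    {"claw": -0.1, "tx": -23.5, "ty": 3.5, "tz": 0, "ax": 0, "ay": 0, "az": -0.104},
  ],
)

```text
clock: 36.3
ee_pos: [0.6299, -0.066, 0.2021]
tcp_rot: [-3.135, -0.001, -1.608]
contact_force: [0.5, -0.4, -0.4]
opening: 0.0386
grasp_force: 0.0
```

step_arm(
  deltas=[
    {"claw": -0.1, "tx": -39.5, "ty": 1.5, "tz": 0, "ax": 0, "ay": 0, "az": 0},
    {"claw": -0.1, "tx": -47, "ty": 1.5, "tz": 0, "ax": 0, "ay": 0, "az": 0},
    {"claw": -0.1, "tx": -47, "ty": 1.5, "tz": 0, "ax": 0, "ay": 0, "az": 0},
    {"claw": -0.1, "tx": -39.5, "ty": 1.5, "tz": 0, "ax": 0, "ay": 0, "az": 0},
    {"claw": -0.1, "tx": -24, "ty": 1, "tz": 0, "ax": 0, "ay": 0, "az": 0},
  ],
)

```text
clock: 36.8
ee_pos: [0.6276, 0.1357, 0.1976]
tcp_rot: [3.141, -0.0, -1.606]
contact_force: [-0.6, -0.1, 0.2]
opening: 0.0386
grasp_force: 0.0
```

step_arm(
  deltas=[
    {"claw": -0.1, "tx": 0, "ty": 0, "tz": 15, "ax": 0, "ay": 0, "az": 0},
    {"claw": -0.1, "tx": 0, "ty": 0, "tz": 0, "ax": 0, "ay": 0, "az": 0},
    {"claw": -0.1, "tx": 0, "ty": 0, "tz": 0, "ax": 0, "ay": 0, "az": 0},
    {"claw": -0.1, "tx": 0, "ty": 0, "tz": 0, "ax": 0, "ay": 0, "az": 0},
    {"claw": -0.1, "tx": 0, "ty": 0, "tz": 0, "ax": 0, "ay": 0, "az": 0},
  ],
)

```text
clock: 37.3
ee_pos: [0.6284, 0.1325, 0.1841]
tcp_rot: [-3.141, 0.0, -1.608]
contact_force: [0.7, 0.2, 0.2]
opening: 0.0386
grasp_force: 0.0
```

Run:
```python
from m import *
go(.629,.134,.147,-1.607)
```

```text
t 37.3 pos [0.6284 0.1325 0.1841] rot [-3.1407  0.0003 -1.608 ] open 0.03863760742229213 shift [-1.5 -0.5 37.1] az -0.001 F [0.7213 0.2496 0.1551] M [-0.0097  0.0415  0.0495] q6 -0.4967530748427939
```

step_arm(
  deltas=[
    {"claw": -0.1, "tx": -1.5, "ty": -0.5, "tz": 18, "ax": 0, "ay": 0, "az": 0},
    {"claw": -0.1, "tx": 0, "ty": 0, "tz": 16, "ax": 0, "ay": 0, "az": 0},
    {"claw": -0.1, "tx": 0, "ty": 0, "tz": 3, "ax": 0, "ay": 0, "az": 0},
    {"claw": -1, "tx": 0, "ty": 0, "tz": 0, "ax": 0, "ay": 0, "az": 0},
    {"claw": -1, "tx": 0, "ty": 0, "tz": 0, "ax": 0, "ay": 0, "az": 0},
  ],
)

```text
clock: 37.8
ee_pos: [0.6291, 0.1346, 0.1474]
tcp_rot: [-3.14, 0.0, -1.607]
contact_force: [1.6, -0.3, -1.3]
opening: 0.0153
grasp_force: 59.3
```

step_arm(
  deltas=[
    {"claw": -1, "tx": 0, "ty": 0, "tz": 0, "ax": 0, "ay": 0, "az": 0},
    {"claw": -1, "tx": 0, "ty": 0, "tz": 0, "ax": 0, "ay": 0, "az": 0.01},
    {"claw": -1, "tx": 0, "ty": 0, "tz": 0, "ax": 0, "ay": 0, "az": 0.01},
    {"claw": -1, "tx": 0, "ty": 0, "tz": 0, "ax": 0, "ay": 0, "az": 0.01},
    {"claw": -1, "tx": 0, "ty": 0, "tz": 0, "ax": 0, "ay": 0, "az": 0.01},
  ],
)

```text
clock: 38.3
ee_pos: [0.6292, 0.1345, 0.1474]
tcp_rot: [-3.14, -0.0, -1.647]
contact_force: [0.8, -2.9, 3.9]
opening: 0.0153
grasp_force: 60.1
```

Run:
```python
from m import *
go(.629,.134,.147,-1.607)
```

```text
t 38.3 pos [0.6292 0.1345 0.1474] rot [-3.1399 -0.0001 -1.647 ] open 0.015258771797029393 shift [0.6 0.1 0.4] az -0.04 F [ 0.7841 -2.8893  3.8685] M [-0.7175 -0.2107  0.474 ] q6 -0.5389388054430045
```

step_arm(
  deltas=[
    {"claw": -1, "tx": 0, "ty": 0, "tz": 0, "ax": 0, "ay": 0, "az": 0.006},
    {"claw": -1, "tx": 0, "ty": 0, "tz": 0, "ax": 0, "ay": 0, "az": 0.006},
    {"claw": -1, "tx": 0, "ty": 0, "tz": 0, "ax": 0, "ay": 0, "az": 0.006},
    {"claw": -1, "tx": 0, "ty": 0, "tz": 0, "ax": 0, "ay": 0, "az": 0.006},
    {"claw": -1, "tx": 0, "ty": 0, "tz": 0, "ax": 0, "ay": 0, "az": 0.006},
  ],
)

```text
clock: 38.8
ee_pos: [0.6292, 0.1346, 0.1474]
tcp_rot: [-3.14, 0.0, -1.677]
contact_force: [2.0, -2.9, 5.1]
opening: 0.0153
grasp_force: 60.4
```

Run:
```python
from m import *
go(.629,.134,.147,-1.607)
```

```text
t 38.8 pos [0.6292 0.1346 0.1474] rot [-3.1398  0.0001 -1.6769] open 0.015327096541128767 shift [0.6 0.1 0.4] az -0.07 F [ 2.0483 -2.9011  5.0613] M [-0.8391 -0.3389  0.3572] q6 -0.5688037478716368
```

step_arm(
  deltas=[
    {"claw": -1, "tx": 0, "ty": 0, "tz": 0, "ax": 0, "ay": 0, "az": 0.006},
    {"claw": -1, "tx": 0, "ty": 0, "tz": 0, "ax": 0, "ay": 0, "az": 0.006},
    {"claw": -1, "tx": 0, "ty": 0, "tz": 0, "ax": 0, "ay": 0, "az": 0.006},
    {"claw": -1, "tx": 0, "ty": 0, "tz": 0, "ax": 0, "ay": 0, "az": 0.006},
    {"claw": -1, "tx": 0, "ty": 0, "tz": 0, "ax": 0, "ay": 0, "az": 0.006},
  ],
)

```text
clock: 39.3
ee_pos: [0.6293, 0.1346, 0.1474]
tcp_rot: [-3.14, 0.0, -1.707]
contact_force: [1.6, -3.1, 5.7]
opening: 0.0156
grasp_force: 60.5
```

Run:
```python
from m import *
go(.629,.134,.147,-1.607)
```

```text
t 39.3 pos [0.6293 0.1346 0.1474] rot [-3.1397  0.0002 -1.7069] open 0.01561075395298962 shift [0.6 0.2 0.4] az -0.1 F [ 1.5728 -3.1393  5.6938] M [-0.9444 -0.3592  0.4491] q6 -0.5987677108094447
```

```bash
cat >> fit.py <<'E'
D+=[("R",1.607,1.582,.3895),("R",1.607,1.631,.4051),("R",1.607,1.671,.4631),("R",1.607,1.711,.4422),("L",1.647,1.711,.474),("L",1.677,1.711,.3572),("L",1.707,1.711,.4491)]
E
python3 - <<'E'
from fit import *
for b in fit(D)[4:20]: print(*b)
E
```

```text
1.03 0.0328 [0.246 0.25 ]
1.05 0.0319 [0.249 0.253]
1.07 0.031 [0.252 0.256]
1.09 0.0295 [0.257 0.261]
1.11 0.029 [0.26  0.264]
1.13 0.0287 [0.262 0.267]
1.15 0.0286 [0.265 0.27 ]
1.17 0.0286 [0.267 0.273]
1.19 0.0287 [0.27  0.275]
1.21 0.0286 [0.272 0.278]
1.23 0.0288 [0.275 0.281]
1.25 0.0294 [0.277 0.284]
1.27 0.0306 [0.28 0.29]
1.29 0.032 [0.282 0.292]
1.31 0.033 [0.285 0.294]
1.33 0.0342 [0.287 0.296]
```

step_arm(
  deltas=[
    {"claw": -0.1, "tx": 0, "ty": 0, "tz": 0, "ax": 0, "ay": 0, "az": 0},
    {"claw": -0.1, "tx": 0, "ty": 0, "tz": 0, "ax": 0, "ay": 0, "az": 0},
    {"claw": -0.1, "tx": 0, "ty": 0, "tz": -25, "ax": 0, "ay": 0, "az": 0},
    {"claw": -0.1, "tx": 0, "ty": 0, "tz": -30, "ax": 0, "ay": 0, "az": 0},
    {"claw": -0.1, "tx": 0, "ty": 20, "tz": -20, "ax": 0, "ay": 0, "az": 0},
  ],
)

```text
clock: 39.8
ee_pos: [0.6099, 0.1379, 0.2219]
tcp_rot: [-3.141, 0.001, -1.708]
contact_force: [0.2, -0.3, 0.4]
opening: 0.0386
grasp_force: 0.0
```

step_arm(
  deltas=[
    {"claw": -0.1, "tx": -20, "ty": 35, "tz": -10, "ax": 0, "ay": 0, "az": 0},
    {"claw": -0.1, "tx": -40, "ty": 35, "tz": 0, "ax": 0, "ay": 0, "az": 0},
    {"claw": -0.1, "tx": -40, "ty": 35, "tz": 0, "ax": 0, "ay": 0, "az": 0},
    {"claw": -0.1, "tx": -20, "ty": 20, "tz": 0, "ax": 0, "ay": 0, "az": 0},
    {"claw": -0.1, "tx": 0, "ty": 0, "tz": 0, "ax": 0, "ay": 0, "az": 0},
  ],
)

```text
clock: 40.3
ee_pos: [0.5021, 0.2708, 0.2308]
tcp_rot: [3.14, 0.0, -1.703]
contact_force: [0.4, -0.4, -0.1]
opening: 0.0386
grasp_force: 0.0
```

Run:
```python
from m import *
ims=[]
for n in("side","top"):
    c=cap(n); P=cloud(c,np.ones((384,512),bool)); print(n); ims.append(c[0]["image"])
    T=P[(P[:,0]>.49)&(P[:,0]<.57)&(abs(P[:,1]-.02)<.025)&(P[:,2]>.04)&(P[:,2]<.064)]; rect(T,"rib")
    T=P[(P[:,0]>.58)&(P[:,0]<.69)&(abs(P[:,1]-.02)<.08)&(P[:,2]>.045)&(P[:,2]<.064)]; rect(T,"block")
    Q=P[(abs(P[:,0]-.628)<.03)&(P[:,2]>.1)&(P[:,2]<.122)&(abs(P[:,1]-.022)<.14)]; rect(Q,"xhead")
    print("slope z/y deg",np.degrees(np.polyfit(Q[:,1],Q[:,2],1)[0]))
    for k,y in(("L",.134),("R",-.087)): rect(P[(abs(P[:,0]-.628)<.05)&(P[:,2]>.172)&(P[:,2]<.2)&(abs(P[:,1]-y)<.05)],k)
a=ims[0][110:240,215:345];b=ims[1][95:225,160:290]
cv2.imwrite("pics/end.png",cv2.resize(np.hstack([a,b]),None,fx=3,fy=3))
```

```text
side
rib 52 [537.9  17.4] [42.8 15.8] 0.57 med z 0.05182943371302222 mean [0.5375 0.0159 0.0516]
block 107 [613.1  17.5] [ 18.1 129.7] 1.05 med z 0.05500510245839039 mean [0.6124 0.0118 0.0548]
xhead 356 [627.   16.9] [269.9  37.5] 89.8 med z 0.10915218225151913 mean [0.6236 0.0091 0.1091]
slope z/y deg 0.24353755290932427
L 44 [627.1 128.7] [72.7 16.7] 82.02 med z 0.178422798895646 mean [0.6263 0.125  0.1785]
R 58 [626.5 -90.9] [66.8 15.3] 82.39 med z 0.17890662494714968 mean [ 0.6255 -0.0937  0.1786]
top
rib 52 [537.4  19.1] [10.2 42.3] 89.67 med z 0.058918602089297965 mean [0.5369 0.0189 0.0573]
block 168 [612.   19.1] [ 12.9 127.2] 0.35 med z 0.057895647131534084 mean [0.6113 0.018  0.0572]
xhead 773 [628.  23.] [ 36.9 273.1] 0.03 med z 0.11139752027866867 mean [0.6248 0.0212 0.1109]
slope z/y deg 0.00171769545398875
L 128 [628.6 130.6] [67.7 17.4] 83.48 med z 0.18079741393099116 mean [0.6274 0.1306 0.1807]
R 128 [627.9 -88.2] [68.9 17.5] 81.19 med z 0.18101772493369667 mean [ 0.627  -0.0886  0.1809]
```

View pics/end.png

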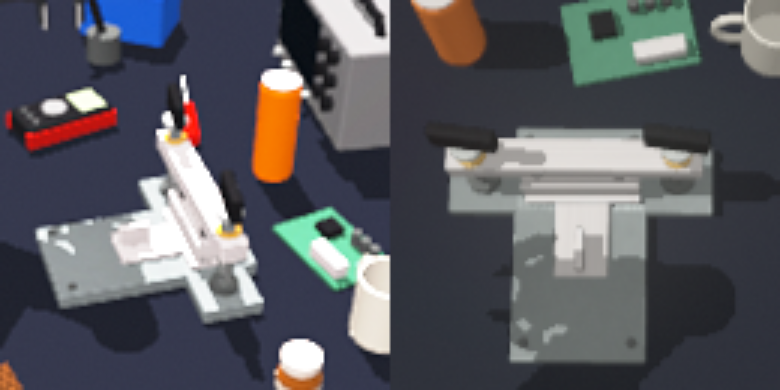

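The crosshead is level and has come down about 13.7 mm. The heat sink sits squarely with its tail towards the robot, and the bystanders are untouched.

```bash
python3 -c "
from bench import robot; print(robot.job_done())"
```

```text
the job is handed in; nothing more can be done
None
```

The heat sink was set down, slid back against the rear stop and clamped, and the job is handed in at about 40 s; the crosshead measures level, and the springs are squeezed about 4 mm, estimated from knob torque (±0.5 mm).

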